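# Put the finished seals away in the locked case

## Task

Put the finished seal stones away: slip the opening blade into the slot under the case's lid and pry the lid's front edge up at least 4 cm with it (fingers off the lid until then), open the case, lay every seal stone lying on the bench flat on the case's floor, shut the lid fully and push the brass pin through the lugs of case and lid until its shaft reaches well through all three. The opening blade must end lying flat on its rubber mat; leave the other things on the bench where they are.

Things in the scene. Friction and masses are not known exactly. Their poses are not given: they have to be found in the camera images.
- case: Fixed wooden seal case 150 (x) x 256 (y) x 70 mm without lid; origin: centre of underside; front faces local -x, hinge along y at the back. Walls and floor 8 mm, inside 134 x 240 mm. Front wall only 58 mm high: a 12 mm slot under the closed lid along the whole front. Two brass lugs (8 mm plates at y = -15, +15 mm, 60 mm high, reaching 55 mm out from the front wall) with 16 mm holes along y.
- lid (a joint): Angle of the flat lid: 0 closed, opens up and back to a stop at 1.9 rad. Stiff hinge: stays where left (2.5 N at the front edge moves it). 8 mm thick (70 to 78 mm above bench when closed), 146 mm hinge to front edge, no handle. At its front middle (y = 0) one brass lug, 8 mm thick, 55 mm out, 46 mm down, stands between the case's lugs when closed, its 16 mm hole in line.
- lid_hinge (a point): Middle of the lid's hinge line, at the back of the case, 70 mm above the bench; case local (71, 0, 70) mm. Axes as the case's.
- lid_front (a point): Middle of the lid's front lower edge; moves with the lid; case local (-75, 0, 70) mm when closed.
- lid_panel: The moving lid (panel with its lug); origin on the hinge line, its x axis points from the front edge to the hinge, its z axis out of the lid's outer face; turns with the lid.
- hasp_hole (a point): Centre of the line of lug holes with the lid closed, on the case: case local (-113, 0, 42) mm, 38 mm out from the front wall; the holes run along the case's y axis, from local y = -19 to +19 mm.
- mat: Flat dark rubber mat, 100 (local x) x 270 (local y) x 3 mm, fixed to the bench; origin: centre of its underside.
- blade: Opening blade: flat steel strip 200 x 26 x 3 mm with a wooden grip 100 x 24 x 16 mm on top of its rear half, lying flat on the mat. Local x points to the bare tip; origin on the strip's underside; strip from x = -95 to +105 mm, grip from x = -95 to +5 mm, 3 to 19 mm above the underside. 0.09 kg.
- blade_tip (a point): Middle of the blade's tip edge, 105 mm ahead of the blade's origin, half-way through the strip.
- pin: Brass lock pin, lying on the bench: square handle 45 x 18 x 18 mm (local x from -45 to 0) and a round shaft 12 mm thick (x from 0 to 64 mm, its last 16 mm tapered to 4 mm). Origin on the axis where the shaft leaves the handle; local x points to the nose.
- pin_mid (a point): Point on the pin's axis 26 mm ahead of its origin; it is at the middle of the hasp when the pin is home (handle about 7 mm short of the lug; at most 7 mm further in).
- stone1: Seal stone, a square bar 84 x 24 x 24 mm with a red-inked end, lying on the bench; origin at its centre, local x along its length. May be absent.
- stone2: Seal stone, a square bar 76 x 26 x 26 mm with a red-inked end, lying on the bench; origin at its centre, local x along its length. May be absent.
- stone3: Seal stone, a square bar 70 x 28 x 28 mm with a red-inked end, lying on the bench; origin at its centre, local x along its length. May be absent.
- stone4: Seal stone, a square bar 80 x 26 x 26 mm with a red-inked end, lying on the bench; origin at its centre, local x along its length. May be absent.
- paste_pot: Bystander, to be left alone: round white porcelain paste pot with blue lid, 76 mm wide, 50 mm high; origin at the centre of its underside.
- water_jar: Bystander, to be left alone: glass water jar, 64 mm wide, 80 mm high; origin at the centre of its underside.
- ink_dish: Bystander, to be left alone: round black ink dish, 110 mm wide, 22 mm high; origin at the centre of its underside.
- saucer: Bystander, to be left alone: round wooden saucer, 100 mm wide; origin at the centre of its underside.
- raw_block: Bystander, to be left alone: standing uncut stone block, 50 x 50 x 60 mm; origin at the centre of its underside.
- inkstick: Bystander, to be left alone: black ink stick, 90 x 26 x 12 mm; origin at the centre of its underside.
Things that resemble listed ones, but are neither listed nor needed, are in the scene too. Leave any purple look-alike of the stone2 alone.

How it is judged:
By the outcome, as a careful person would: the job done as asked, in the order asked, and still so for the second after the job is handed in, with the robot touching nothing.
Of stone1, stone2, stone3, stone4 only 2 to 4 are there at a start; the rules pass over those that are not, and their reading is None.
At some moment in a run one of stone1, stone2, stone3, stone4 may be knocked a few centimetres aside while the robot is not near it.
It also fails if it takes over 208 s, if anything falls off the work surface, if the arm or the gripper's body presses on something with over 40 N, if the wrist force passes 120 N, or if a joint passes its speed limit or range.

## Robot

A 6-joint arm with a two-finger parallel gripper is mounted at the origin on the work surface. World frame = base frame: x ahead of the robot, y to its left, z up, the work surface at z = 0. Lengths are in m, angles in rad, forces in N, time in s.
With the tool pointing down it reaches from about 0.325 to 0.875 m from the base axis. Payload 4.4 kg.
Tool frame: the origin (TCP) lies on the centre line of the jaws, within the pads' length; the fingertips stand 8 mm ahead of it and the grasp point (between the pads) lies 11 mm behind it; x points along the fingers, y is the direction in which the jaws open and shut, and the axes are right-handed (so a half turn about x gives the same grasp; the last joint's range is limited). The gripper opens to 85 mm and grips with 20 to 120 N. Pads are 22 mm wide; open, the fingers measure 114 mm over their backs; the gripper's body (76 mm by 85 mm) begins 54 mm behind the grasp point. The pads swing forward as they close: fully open they stand 13 mm farther back than shut.
Start: joints at [0.989, 0.207, 1.542, -0, 1.393, -0.15], TCP at [0.241, 0.522, 0.239] pointing down, gripper open.
Joint ranges: [-2.73, 2.73], [-0.86, 2.22], [0.23, 2.46], [-1.11, 4.25], [0.08, 2.63], [-2.82, 2.82]. Speed limits (rad/s): [2.79, 2.79, 3.14, 3.14, 3.14, 3.14].

## Interface

Orientations are given as a rotation vector (axis times angle).
In Python, from station import robot gives the robot as it stands. Calls block until the motion is done:
- robot.goto(position, orientation): joint-space move of the TCP to a pose.
- robot.servo_line(position, vel=0.15, ori=None, contact_N=None): straight line of the TCP; ori=None keeps the orientation; vel is the mean speed in m/s. With contact_N (N) it stops when the force on the tool has changed by that much, and returns True; else False.
- robot.move_j(angles): joint-space move.
- robot.let_go() and robot.clamp(f_grip=None): open the fingers fully, or close them until they stop; f_grip is the grip in N (None keeps the last).
- robot.wait(seconds).
- robot.solve_ik(position, orientation): joint angles nearest the present ones, or None.
- robot.grab_frame(name): name is "side" or "top"; returns the picture (420x560x3 uint8, blue, green, red); there is no depth.
- robot.camera_params(name): a dict with "K" (3x3 intrinsics, pixels), "dist_coeffs" ([k1, k2, p1, p2, k3] as OpenCV has them; the pictures are not rectified), "eye" and "orientation" of the camera in the world. Camera axes: x right, y down, z forward; pixel columns grow to the right and rows downward; lengths in m; the calibration is good to about 2 mm. A picture is of the moment at which its call begins. camera_params takes no time and is no camera call.
A pose or a line that the arm cannot do raises robot.IKError and nothing moves.
- robot.sign_off(): hands the job in, once; it reports no verdict.
Trained networks look in the newest picture that a camera, given by its name, has taken for a name from the list of things; names that differ only in an ending like _2 or _b are one class to them, and where a whole thing is asked for, a point or a joint stands for the part that bears it (a point fixed in the world has none). Each returns a list of dicts, best first, with "score" (0 to 1); they miss things now and then, are a little off and sometimes report something else, mostly with a low value. They report only what shows in the picture. A call takes as long as a camera call. They do not tell look-alikes from the thing itself.
- robot.masks_of(camera, name): "mask" (420x560 bool, what is visible of it) and "box" ([left, top, width, height] in pixels, round what is visible of it).
Readings, each from a call of its own:
- robot.read_time(): time.
- robot.read_joints(): joint angles.
- robot.read_joint_vel(): joint speeds.
- robot.read_tau(): joint torques, N m.
- robot.read_tool_pos(): TCP position.
- robot.read_orientation(): TCP orientation.
- robot.read_wrist_force(): force on the tool from outside, world axes, zero at the start.
- robot.read_ft_torque(): the same for the moment, N m.
- robot.read_finger_gap(): opening from 0.0 (shut) to 1.0 (fully open).
Only numpy, scipy, OpenCV 4.12 (cv2) and the standard library are available. Lean on these libraries where they do the work, as an engineer would, in place of code of your own. Each camera call takes 0.05 s, during which the arm holds its last target.

## Working session

There is one attempt and no reset: what is moved stays moved. The work goes in short steps, each a Python script; the robot and the scene stay as the last script left them, time stands still between calls to the robot, and variables do not carry over. Pictures are saved under pics/ and viewed, and the job is handed in when it is done.

```bash
ls; mkdir -p pics
python3 - <<'E'
from station import robot
import cv2
for n in ("side","top"):
    im=robot.grab_frame(n); cv2.imwrite(f"pics/{n}0.png",im)
    p=robot.camera_params(n); print(n,p)
print(robot.read_time(),robot.read_orientation(),robot.read_tool_pos())
E
```

```text
pics
side {'K': array([[432.20641449,   0.        , 281.544821  ],
       [  0.        , 432.20641449, 217.6591286 ],
       [  0.        ,   0.        ,   1.        ]]), 'dist_coeffs': array([-0.02905098,  0.        ,  0.        ,  0.        ,  0.        ]), 'eye': array([0.48327137, 0.92616637, 0.64775632]), 'orientation': array([-0.12419171,  2.70707866, -1.5155884 ])}
top {'K': array([[519.02475846,   0.        , 281.8481561 ],
       [  0.        , 519.02475846, 207.90749617],
       [  0.        ,   0.        ,   1.        ]]), 'dist_coeffs': array([-0.08595317,  0.        ,  0.        ,  0.        ,  0.        ]), 'eye': array([ 0.2981417 , -0.04529486,  1.39824509]), 'orientation': array([-2.08989471,  2.13363105, -0.23022844])}
0.1 [ 0.33712225  1.54489173 -0.34020402] [0.24026995 0.52165542 0.23821892]
```

View pics/top0.png

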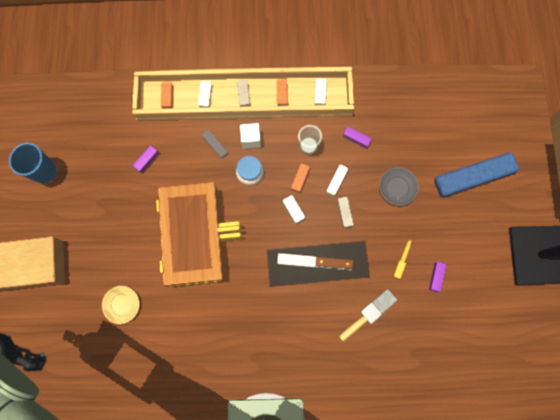

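View pics/side0.png

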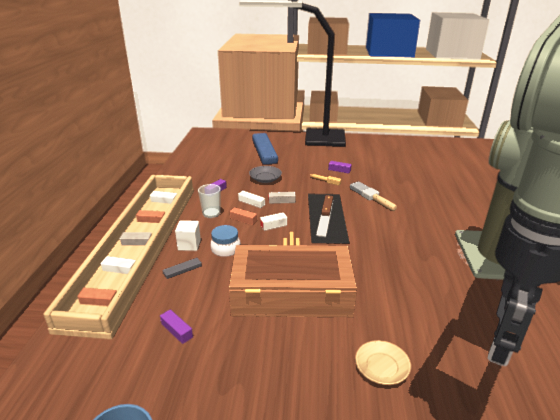

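The top view shows the case at (190,233) with its lugs pointing right at (230,230), i.e. world -y. The blade is on the mat at (318,263) with its tip left. There are four stones at (300,178), (338,180), (293,209) and (346,212), and a brass thing at (403,258). Purple look-alikes are at (145,159), (357,137) and (438,277), and other stones lie in a tray. I'll enlarge this and run the networks.

```bash
cat > h.py <<'E'
from station import robot
import cv2, numpy as np
from scipy.spatial.transform import Rotation as R
P={n:robot.camera_params(n) for n in ("side","top")}
def proj(n,X):
    p=P[n]; Rc=R.from_rotvec(p["orientation"]).as_matrix()
    Xc=(np.atleast_2d(X)-p["eye"])@Rc
    return cv2.projectPoints(Xc.reshape(-1,1,3),np.zeros(3),np.zeros(3),p["K"],p["dist_coeffs"])[0].reshape(-1,2)
def ray(n,uv,z):
    p=P[n]; Rc=R.from_rotvec(p["orientation"]).as_matrix()
    u=cv2.undistortPoints(np.array(uv,float).reshape(-1,1,2),p["K"],p["dist_coeffs"]).reshape(-1,2)
    d=np.c_[u,np.ones(len(u))]@Rc.T
    return p["eye"]+d*((z-p["eye"][2])/d[:,2])[:,None]
def down(a):
    """tool x down, tool y (jaw direction) at world angle a"""
    x=np.array([0,0,-1.]);y=np.array([np.cos(a),np.sin(a),0]);z=np.cross(x,y)
    return R.from_matrix(np.c_[x,y,z]).as_rotvec()
def crop(n,name,x0,y0,w,h,s=4,im=None):
    if im is None: im=robot.grab_frame(n)
    c=cv2.resize(im[y0:y0+h,x0:x0+w],None,fx=s,fy=s,interpolation=cv2.INTER_CUBIC)
    cv2.imwrite("pics/"+name,c)
def rect_of(n,mask,z):
    ys,xs=np.nonzero(mask); 
    w=ray(n,np.c_[xs,ys],z)[:,:2]
    (c,s,a)=cv2.minAreaRect((w*1000).astype(np.float32))
    return np.array(c)/1000,s,a,len(xs)
E
python3 - <<'E'
from h import *
for n in ("top","side"): robot.grab_frame(n)
for n in ("top","side"):
  for t in ["case","lid_panel","mat","blade","pin","stone1","stone2","stone3","stone4"]:
    for d in robot.masks_of(n,t)[:7]:
        z=dict(case=.07,lid_panel=.078,mat=.003,blade=.003,pin=.009).get(t,.026)
        c,s,a,k=rect_of(n,d["mask"],z)
        print(n,t,round(d["score"],2),d["box"],np.round(c,3),np.round(s,0),round(a))
im=cv2.imread("pics/top0.png")
crop("top","c1.png",260,150,200,150,4,im)
crop("top","c2.png",140,170,120,120,5,im)
E
```

```text
top case 0.97 [157.0, 180.7, 83.7, 107.3] [0.525 0.161] [267. 211.] 5
top lid_panel 0.83 [154.8, 180.2, 85.1, 103.3] [0.525 0.162] [259. 211.] 5
top mat 0.76 [265.8, 243.6, 103.5, 44.5] [ 0.446 -0.148] [103. 271.] 4
top mat 0.33 [396.7, 242.7, 16.9, 36.1] [ 0.446 -0.383] [ 24. 105.] 60
top mat 0.31 [338.2, 194.8, 15.2, 31.8] [ 0.585 -0.227] [85. 31.] 10
top blade 0.56 [276.7, 251.7, 77.9, 18.2] [ 0.45  -0.142] [201.  27.] 84
top blade 0.22 [154.3, 180.5, 88.0, 107.2] [0.534 0.173] [281. 224.] 5
top pin 0.78 [393.5, 241.3, 19.0, 35.0] [ 0.448 -0.378] [ 23. 106.] 68
top pin 0.72 [155.3, 180.7, 85.0, 100.6] [0.537 0.172] [272. 221.] 4
top stone1 0.87 [344.9, 125.3, 23.7, 23.2] [ 0.791 -0.268] [78. 37.] 62
top stone1 0.81 [134.4, 148.2, 23.7, 26.8] [0.74 0.32] [35. 78.] 50
top stone1 0.77 [426.9, 259.8, 20.4, 32.4] [ 0.399 -0.464] [32. 79.] 73
top stone1 0.75 [339.1, 194.8, 11.8, 34.0] [ 0.58  -0.224] [86. 31.] 7
top stone1 0.68 [292.5, 164.9, 19.9, 28.5] [ 0.678 -0.106] [27. 78.] 66
top stone1 0.54 [324.8, 164.3, 22.3, 31.9] [ 0.669 -0.207] [25. 89.] 62
top stone1 0.54 [282.8, 193.6, 24
[... 2798 characters left out ...]
5, 25.4, 18.1] [ 0.674 -0.085] [61. 92.] 70
side stone3 0.79 [256.7, 212.3, 28.5, 18.3] [ 0.588 -0.066] [83. 68.] 32
side stone3 0.67 [160.7, 310.2, 28.6, 33.0] [0.738 0.339] [34. 95.] 49
side stone3 0.66 [236.7, 189.9, 27.5, 19.2] [ 0.667 -0.181] [ 55. 106.] 62
side stone3 0.47 [327.9, 160.0, 23.3, 10.9] [ 0.401 -0.438] [75. 83.] 74
side stone4 0.83 [232.5, 206.5, 25.4, 18.1] [ 0.674 -0.085] [61. 92.] 70
side stone4 0.79 [256.7, 212.3, 28.5, 18.3] [ 0.588 -0.066] [83. 68.] 32
side stone4 0.67 [160.7, 310.2, 28.6, 33.0] [0.738 0.339] [34. 95.] 49
side stone4 0.66 [236.7, 189.9, 27.5, 19.2] [ 0.667 -0.181] [ 55. 106.] 62
side stone4 0.47 [327.9, 160.0, 23.3, 10.9] [ 0.401 -0.438] [75. 83.] 74
```

View pics/c1.png

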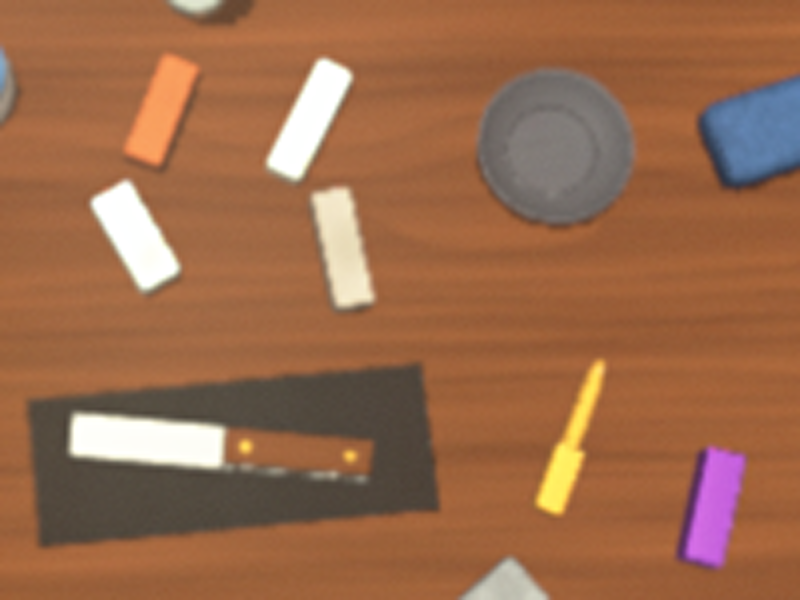

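View pics/c2.png

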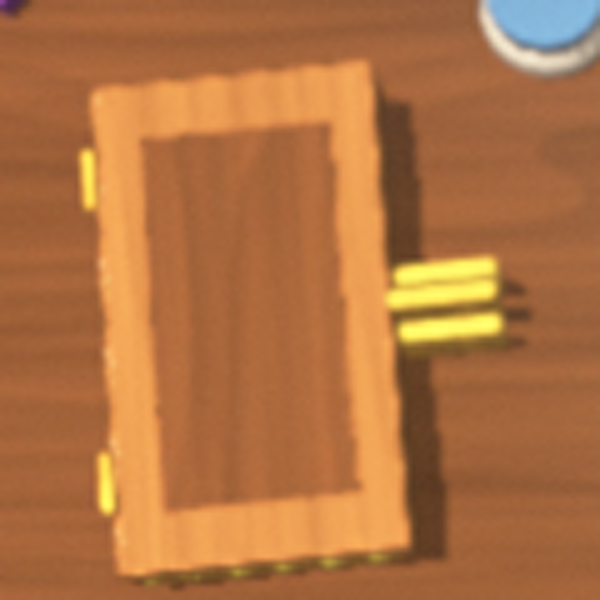

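Crop 1 shows one brass pin, with its handle at (400,270) and its nose toward (410,242). The blade's grip is on the right and its bare tip is at (278,259). Crop 2 shows the closed lid and three lugs at about (230,232). Next I'll fit model outlines to the masks in both views.

```bash
cat >> h.py <<'E'
from scipy.optimize import minimize
def box(lo,hi):
    return np.array([[x,y,z] for x in (lo[0],hi[0]) for y in (lo[1],hi[1]) for z in (lo[2],hi[2])],float)
def place(pts,q,z0=0):
    c,s=np.cos(q[2]),np.sin(q[2])
    return np.c_[q[0]+c*pts[:,0]-s*pts[:,1],q[1]+s*pts[:,0]+c*pts[:,1],pts[:,2]+z0]
S=6
def fit(parts,masks,q0,z0=0):
    """parts: list of convex point sets; masks {cam:mask}"""
    big={}
    for n,m in masks.items():
        ys,xs=np.nonzero(m);x0,x1,y0,y1=xs.min()-14,xs.max()+15,ys.min()-14,ys.max()+15
        x0=max(x0,0);y0=max(y0,0)
        big[n]=(x0,y0,cv2.resize(m[y0:y1,x0:x1].astype(np.float32),None,fx=S,fy=S,interpolation=cv2.INTER_LINEAR)>.5)
    def cost(q):
        t=0
        for n,(x0,y0,b) in big.items():
            r=np.zeros(b.shape,np.uint8)
            for p in parts:
                uv=(proj(n,place(p,q,z0))-[x0,y0]+.5)*S-.5
                h=cv2.convexHull(uv.astype(np.float32))
                cv2.fillPoly(r,[np.round(h*16).astype(np.int32)],1,shift=4)
            r=r>0
            t+=1-(r&b).sum()/max((r|b).sum(),1)
        return t/len(big)
    best=None
    for dq in ([0,0,0],[.004,0,.06],[0,-.004,-.06]):
        q=np.array(q0)+dq
        sx=np.vstack([q]+[q+d for d in np.diag([.008,.008,.12])])
        o=minimize(cost,q,method="Nelder-Mead",options=dict(initial_simplex=sx,xatol=1e-4,fatol=1e-4,maxiter=150))
        if best is None or o.fun<best.fun: best=o
    return best.x,1-best.fun
def draw(im,n,parts,q,z0=0,s=1,off=(0,0),col=(0,255,0)):
    for p in parts:
        uv=(proj(n,place(p,q,z0))-off+.5)*s-.5
        cv2.polylines(im,[np.round(cv2.convexHull(uv.astype(np.float32))).astype(np.int32)],True,col,1)
CASE=[box((-.075,-.128,0),(.071,.128,.078)),box((-.13,-.019,.0),(-.075,-.011,.06)),box((-.13,.011,0),(-.075,.019,.06)),box((-.13,-.004,.032),(-.075,.004,.078))]
STONES=[(.084,.024),(.076,.026),(.070,.028),(.080,.026)]
def stone(i): l,w=STONES[i]; return [box((-l/2,-w/2,0),(l/2,w/2,w))]
BLADE=[box((-.095,-.013,0),(.105,.013,.003)),box((-.095,-.012,.003),(.005,.012,.019))]
PIN=[box((-.045,-.009,-.009),(0,.009,.009)),box((0,-.006,-.006),(.048,.006,.006)),box((.048,-.003,-.003),(.064,.003,.003))]
MAT=[box((-.05,-.135,0),(.05,.135,.003))]
def near(ds,uv):
    ds=[d for d in ds if d["mask"].any()]
    return min(ds,key=lambda d:np.hypot(d["box"][0]+d["box"][2]/2-uv[0],d["box"][1]+d["box"][3]/2-uv[1]))
E
cat > f1.py <<'E'
from h import *
ims={n:robot.grab_frame(n) for n in P}
D={(n,t):robot.masks_of(n,t) for n in P for t in ("case","mat","blade","pin","stone1")}
import pickle; pickle.dump((ims,D),open("d0.pkl","wb"))
E
python3 f1.py
cat > f2.py <<'E'
from h import *; import pickle
ims,D=pickle.load(open("d0.pkl","rb"))
def go(t,parts,q0,z0,uvt,uvs):
    out=None
    for cams in (("top","side"),("top",),("side",)):
        m={}
        for n in cams:
            d=near(D[n,t],uvt if n=="top" else uvs); m[n]=d["mask"]
        q,f=fit(parts,m,q0,z0); print(t,cams,np.round(q,4),round(f,3))
        if out is None: out=q
    return out
A=np.pi/2
res={}
res["case"]=go("case",CASE,[.527,.17,A],0,(200,234),(293,276))
res["blade"]=go("blade",BLADE,[.45,-.142,1.6],.003,(316,262),(322,215))
res["pin"]=go("pin",PIN,[.43,-.375,-.3],.009,(403,258),(325,180))
res["mat"]=go("mat",MAT,[.446,-.148,0],0,(318,265),(328,218))
st=[("orange",(302,179),(244,215),(.678,-.106,-.3)),("whiteL",(295,210),(271,221),(.59,-.086,.5)),("whiteR",(336,180),(250,199),(.669,-.207,-.5)),("grey",(345,212),(282,197),(.585,-.227,.15))]
for nm,a,b,q0 in st:
    for i in range(4):
        m={}
        for n,u in (("top",a),("side",b)):
            d=near(D[n,"stone1"],u)
            if np.hypot(d["box"][0]+d["box"][2]/2-u[0],d["box"][1]+d["box"][3]/2-u[1])<8: m[n]=d["mask"]
        q,f=fit(stone(i),m,q0,0); print(nm,i+1,list(m),np.round(q,4),round(f,3))
pickle.dump(res,open("res.pkl","wb"))
o={}
for n,(x0,y0,w,h,s) in dict(top=(140,150,300,150,2.6),side=(220,160,140,165,3.6)).items():
    c=cv2.resize(ims[n][y0:y0+h,x0:x0+w],None,fx=s,fy=s,interpolation=cv2.INTER_CUBIC)
    for t,p,z in (("case",CASE,0),("blade",BLADE,.003),("pin",PIN,.009),("mat",MAT,0)): draw(c,n,p,res[t],z,s,(x0,y0))
    cv2.imwrite(f"pics/ov_{n}.png",c)
E
python3 f2.py
```

```text
case ('top', 'side') [0.5222 0.1908 1.6605] 0.966
case ('top',) [0.523  0.1899 1.653 ] 0.97
case ('side',) [0.5217 0.1936 1.6533] 0.975
blade ('top', 'side') [ 0.4483 -0.1453  1.4588] 0.877
blade ('top',) [ 0.4493 -0.1455  1.4597] 0.939
blade ('side',) [ 0.4466 -0.1453  1.4681] 0.883
pin ('top', 'side') [ 0.441  -0.3755 -0.4457] 0.713
pin ('top',) [ 0.4401 -0.375  -0.4288] 0.753
pin ('side',) [ 0.4407 -0.3747 -0.5202] 0.693
mat ('top', 'side') [ 0.4439 -0.1476  0.0701] 0.766
mat ('top',) [ 0.445  -0.1481  0.07  ] 0.787
mat ('side',) [ 0.4428 -0.1455  0.0662] 0.756
orange 1 ['top', 'side'] [ 0.6818 -0.1065 -0.4251] 0.824
orange 2 ['top', 'side'] [ 0.6805 -0.1063 -0.4276] 0.851
orange 3 ['top', 'side'] [ 0.6795 -0.1065 -0.3681] 0.818
orange 4 ['top', 'side'] [ 0.6805 -0.106  -0.4367] 0.816
whiteL 1 ['top', 'side'] [ 0.5885 -0.0868  0.4976] 0.76
whiteL 2 ['top', 'side'] [ 0.5908 -0.0855  0.5233] 0.846
whiteL 3 ['top', 'side'] [ 0.5912 -0.0851  0.5105] 0.877
whiteL 4 ['top', 'side'] [ 0.588  -0.087   0.5046] 0.807
whiteR 1 ['top', 'side'] [ 0.6717 -0.2073 -0.5052] 0.873
whiteR 2 ['top', 'side'] [ 0.6698 -0.2065 -0.4935] 0.86
whiteR 3 ['top', 'side'] [ 0.6689 -0.2059 -0.4726] 0.8
whiteR 4 ['top', 'side'] [ 0.671 -0.207 -0.506] 0.862
grey 1 ['top', 'side'] [ 0.5811 -0.2267  0.1632] 0.845
grey 2 ['top', 'side'] [ 0.5801 -0.2266  0.1737] 0.878
grey 3 ['top', 'side'] [ 0.5792 -0.2261  0.1734] 0.834
grey 4 ['top', 'side'] [ 0.5813 -0.2266  0.1741] 0.871
```

View pics/ov_top.png

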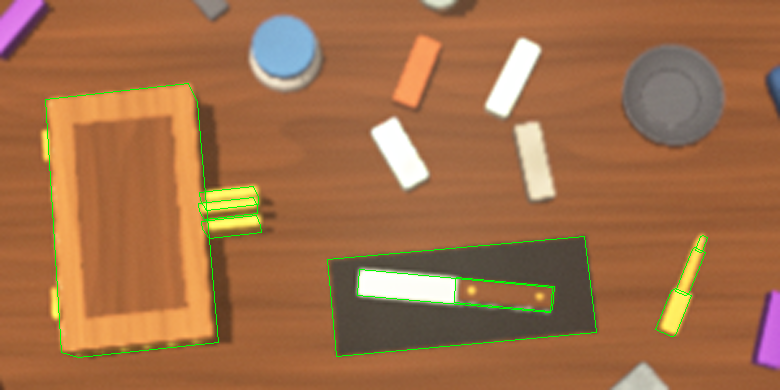

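View pics/ov_side.png

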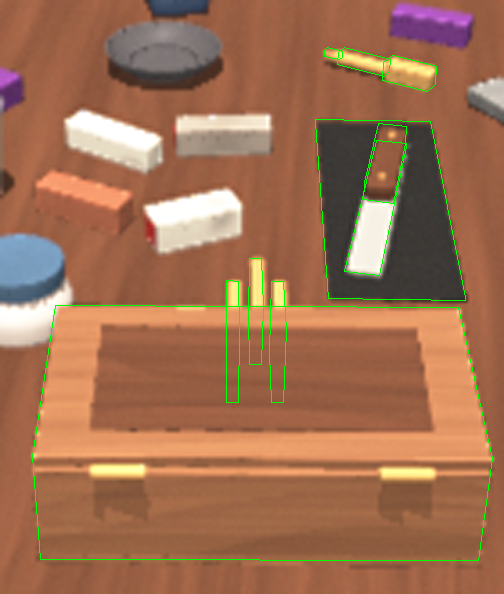

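Overlays match in both views: lid corners, lugs, blade and pin lie within about 1 to 2 px. Stone identities by size: orange is stone2, left white is stone3, right white is stone1 and grey is stone4. I'll check reachability offline, then grasp the blade.

```bash
cat >> h.py <<'E'
CQ=np.array([.5225,.1912,1.657])
def cw(l):
    l=np.asarray(l,float); return place(l.reshape(1,3),CQ)[0]
GX=-.014; ZB=.013   # TCP at blade x, TCP height above blade underside
def tipTCP(lx,ly,zu): return cw((lx-(.105-GX),ly,zu+ZB))
E
python3 - <<'E'
from h import *
print(R.from_rotvec(robot.read_orientation()).as_matrix().round(2).tolist())
bq=np.array([.4488,-.1454,1.460])
g=bq[:2]+GX*np.array([np.cos(bq[2]),np.sin(bq[2])])
for s in (1,-1):
    print(s,"blade",robot.solve_ik([*g,.016],down(bq[2]+s*np.pi/2)),robot.solve_ik([*g,.12],down(bq[2]+s*np.pi/2)))
    for th in (0,.5,1,1.5,1.8):
        p=tipTCP(.071-.112*np.cos(th),.065,.067+.112*np.sin(th))
        print(th,p.round(3),robot.solve_ik(p,down(CQ[2]+s*np.pi/2)))
# pin insertion tilt test
ax=-np.array([-np.sin(CQ[2]),np.cos(CQ[2]),0])*-1
ly=np.array([-np.sin(CQ[2]),np.cos(CQ[2]),0]); lx=np.array([np.cos(CQ[2]),np.sin(CQ[2]),0])
for t in (40,45):
    t=np.radians(t); x=np.sin(t)*lx-np.cos(t)*np.array([0,0,1]); y=np.cos(t)*lx+np.sin(t)*np.array([0,0,1])
    for s in (1,-1):
        o=R.from_matrix(np.c_[x,s*y,np.cross(x,s*y)]).as_rotvec()
        for d in (.12,.0):
            print(t,s,robot.solve_ik(cw((-.113,.045+d,.042)),o))
E
```

```text
[[-0.0, 0.42, 0.91], [-0.0, 0.91, -0.42], [-1.0, -0.0, -0.0]]
1 blade [-5.24764016e-01  3.17283905e-01  1.94474574e+00 -4.44089210e-16
  8.79563011e-01  2.72762496e+00] [-5.24764016e-01  1.33670846e-01  1.89595842e+00 -4.44089210e-16
  1.11196339e+00  2.72762496e+00]
0 [0.472 0.026 0.08 ] None
0.5 [0.47  0.04  0.134] None
1 [0.467 0.077 0.174] None
1.5 [0.463 0.13  0.192] None
1.8 [0.46  0.163 0.189] None
-1 blade [-5.24764016e-01  3.17283905e-01  1.94474574e+00 -4.44089210e-16
  8.79563011e-01 -4.13967689e-01] [-5.24764016e-01  1.33670846e-01  1.89595842e+00 -4.44089210e-16
  1.11196339e+00 -4.13967689e-01]
0 [0.472 0.026 0.08 ] [-1.28058185e-01  1.93395663e-01  1.92703034e+00 -4.44089210e-16
  1.02116665e+00 -2.14261858e-01]
0.5 [0.47  0.04  0.134] [-9.91082195e-02  1.07652493e-01  1.89210309e+00 -4.44089210e-16
  1.14183707e+00 -1.85311893e-01]
1 [0.467 0.077 0.174] [-1.86716640e-02  5.62833376e-02  1.85317462e+00 -4.44089210e-16
  1.23213470e+00 -1.04875337e-01]
1.5 [0.463 0.13  0.192] [ 9.33633880e-02  5.07834614e-02  1.81969011e+00 -4.44089210e-16
  1.27111908e+00  7.15971482e-
[... 190 characters left out ...]
07973   1.23859311 -2.54428948]
0.6981317007977318 1 [-0.40505669  0.47846365  1.83989711  0.63581137  1.26775088 -2.39724454]
0.6981317007977318 -1 [-0.54563837  0.31173336  2.11055012  0.5807973   1.23859311  0.59730317]
0.6981317007977318 -1 [-0.40505669  0.47846365  1.83989711  0.63581137  1.26775088  0.74434811]
0.7853981633974483 1 [-0.58480425  0.37012136  2.08921574  0.61313285  1.29574536 -2.60276754]
0.7853981633974483 1 [-0.43864886  0.52397042  1.82204211  0.68238108  1.32657327 -2.4509521 ]
0.7853981633974483 -1 [-0.58480425  0.37012136  2.08921574  0.61313285  1.29574536  0.53882511]
0.7853981633974483 -1 [-0.43864886  0.52397042  1.82204211  0.68238108  1.32657327  0.69064056]
```

Run:
```python
from h import *
bq=np.array([.4488,-.1454,1.460]); o=down(bq[2]-np.pi/2)
g=bq[:2]+GX*np.array([np.cos(bq[2]),np.sin(bq[2])])
t0=robot.read_time()
robot.goto([*g,.15],o); print(robot.read_time()-t0)
robot.servo_line([*g,.016],vel=.12); print(robot.read_tool_pos(),robot.read_time()-t0)
robot.clamp(100); print(robot.read_finger_gap(),robot.read_time()-t0,robot.read_wrist_force())
robot.servo_line([*g,.07],vel=.12)
im=robot.grab_frame("side"); crop("side","b1.png",220,130,200,150,4,im)
im=robot.grab_frame("top"); crop("top","b1t.png",230,200,200,120,4,im)
print(robot.read_time())
```

```text
2.5416999999999996
[ 0.44798903 -0.15973297  0.01671718] 3.8083
0.2507583381537744 4.4083 [-0.59783157  0.34392902  5.20715558]
6.8083
```

View pics/b1.png

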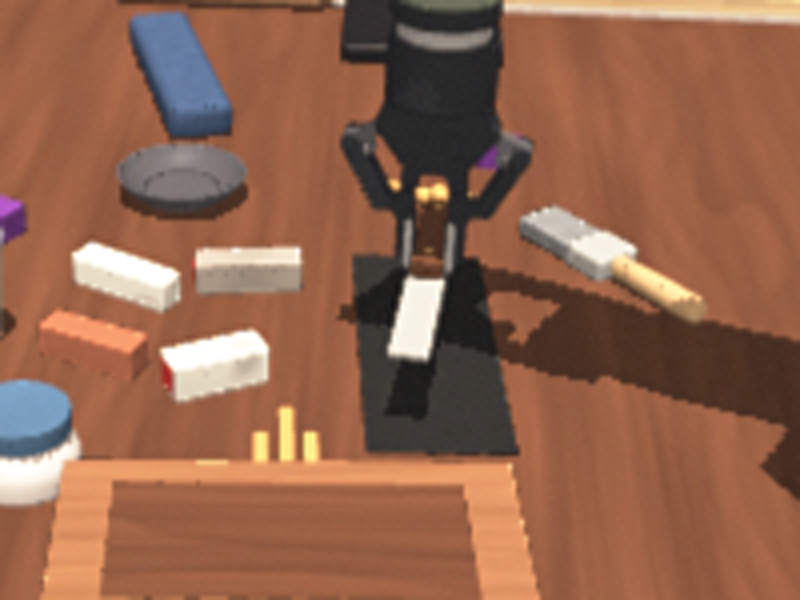

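View pics/b1t.png

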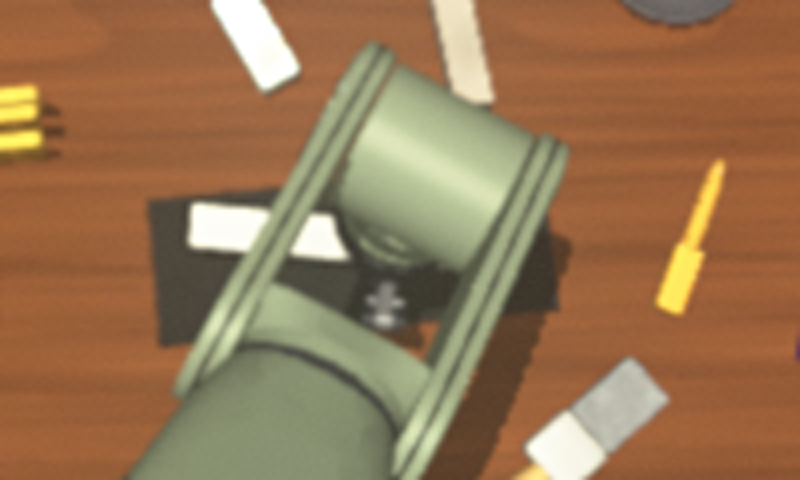

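Run:
```python
from h import *
p=robot.read_tool_pos();yaw=1.460;print(p)
d=np.array([np.cos(yaw),np.sin(yaw),0]);n=np.array([-d[1],d[0],0])
for gz in (-.011,-.0137,-.017):
  pts=np.array([p+d*(.105-GX)+[0,0,gz]+n*s*.013 for s in(-1,1)]+[p+d*(.005-GX)+[0,0,gz]+n*s*.013 for s in(-1,1)])
  print(gz,((proj("side",pts)-[220,130]+.5)*4).round(0).tolist(),((proj("top",pts)-[230,200]+.5)*4).round(0).tolist())
```

```text
[ 0.44623142 -0.1587539   0.06885139]
-0.011 [[388.0, 352.0], [428.0, 356.0], [407.0, 279.0], [444.0, 283.0]] [[192.0, 206.0], [189.0, 246.0], [346.0, 220.0], [343.0, 260.0]]
-0.0137 [[388.0, 355.0], [428.0, 360.0], [406.0, 282.0], [443.0, 286.0]] [[192.0, 207.0], [189.0, 246.0], [346.0, 220.0], [343.0, 260.0]]
-0.017 [[388.0, 360.0], [427.0, 364.0], [406.0, 287.0], [443.0, 290.0]] [[192.0, 207.0], [189.0, 247.0], [345.0, 221.0], [342.0, 261.0]]
```

The held blade's tip corners are at (388,355) and (428,360) in the crop, just where a level blade should put them. Now I'll go to the slot.

```bash
sed -i 's/^GX=.*/GX=-.014; ZB=.0137/' h.py
python3 - <<'E'
from h import *
o=down(CQ[2]-np.pi/2)
p=tipTCP(-.125,.065,.0622)
robot.servo_line(p+[0,0,.0],vel=.15,ori=o)
a=robot.read_tool_pos(); e=p-a; print(e,robot.read_wrist_force())
robot.servo_line(p+e,vel=.1); print(robot.read_tool_pos()-p)
crop("side","i1.png",250,190,150,120,5); crop("top","i1t.png",140,170,180,130,4)
print(robot.read_time())
E
```

```text
[0.00028026 0.00029576 0.00025775] [ 0.04485057 -0.32724918 -1.06991168]
[ 0.00018389 -0.00039776  0.00025124]
8.0167
```

View pics/i1.png

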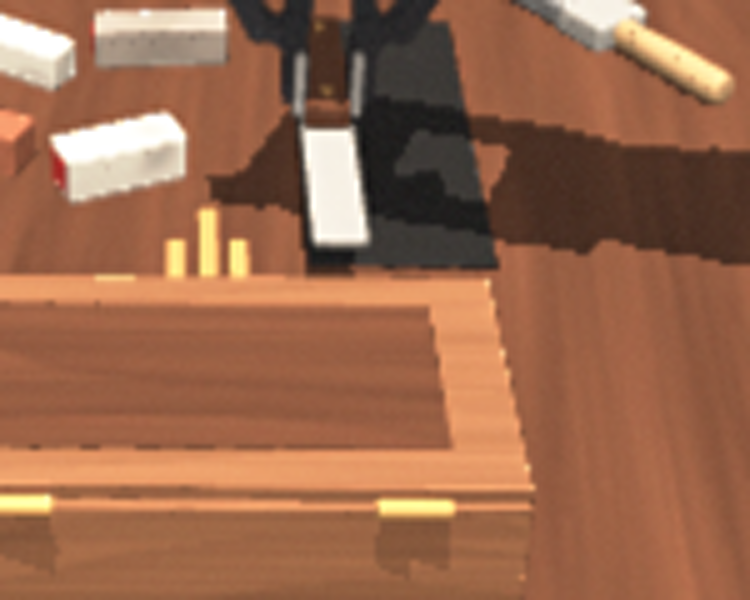

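View pics/i1t.png

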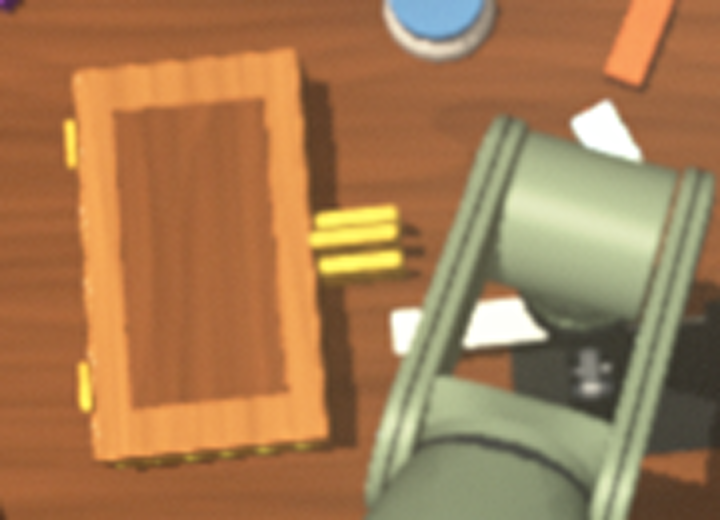

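The blade is level and squared to the front, clear of the lugs. Its tip is at about (318,239) in the side view. Now I'll insert it with a contact guard.

Run:
```python
from h import *
p=tipTCP(-.045,.065,.0622); p[2]+=.0002
hit=robot.servo_line(p,vel=.06,contact_N=8); print(hit,robot.read_tool_pos()-p,robot.read_wrist_force(),robot.read_time())
if not hit:
    for th in (6,12,18,24):
        th=np.radians(th)
        q=tipTCP(.071-.112*np.cos(th),.065,.067+.112*np.sin(th))
        robot.servo_line(q,vel=.08); print(np.degrees(th),robot.read_wrist_force().round(2),(robot.read_tool_pos()-q).round(4))
crop("side","i2.png",210,150,190,150,4); crop("top","i2t.png",140,170,180,130,4)
print(robot.read_time())
```

```text
False [ 1.10446218e-04 -2.91876357e-04  3.80019258e-05] [ 0.78544376  0.13363823 -1.04435006] 9.4917
6.000000000000001 [ 0.28 -0.8  -1.75] [ 0.0003 -0.0002  0.0004]
12.000000000000002 [-0.17 -0.36 -1.94] [0.0003 0.     0.0003]
18.0 [ 0.03 -0.47 -2.85] [0.0003 0.0002 0.0004]
24.000000000000004 [-0.63  0.16 -1.67] [0.0003 0.0003 0.0004]
10.85
```

View pics/i2.png

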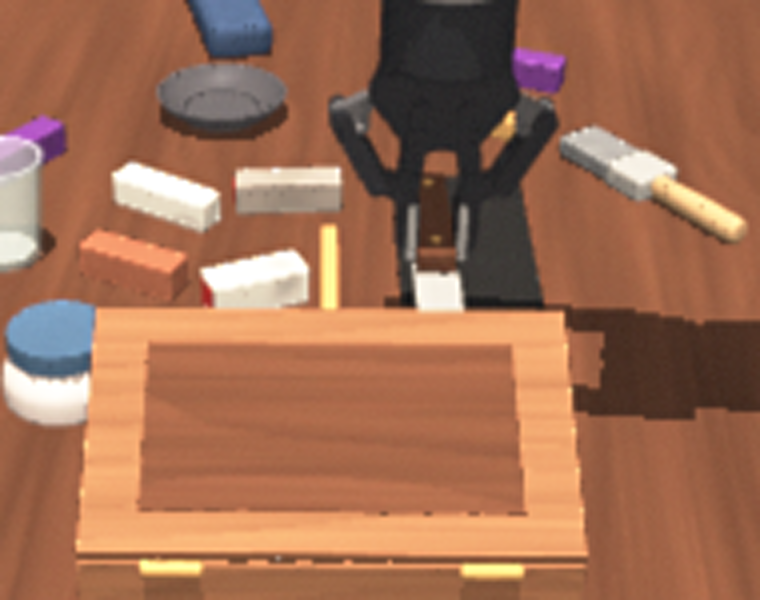

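View pics/i2t.png

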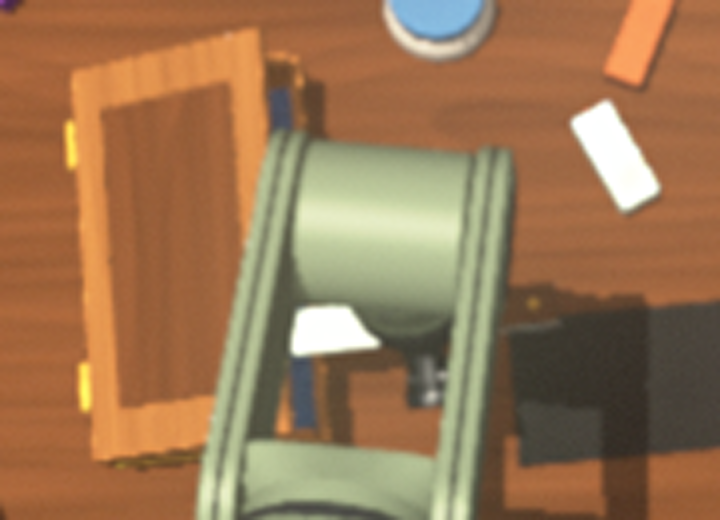

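The lid is up about 24° (front edge about 59 mm), lifted by the blade, with the blue lining showing at its front. I'll swing it open the rest of the way with the blade.

Run:
```python
from h import *
for th in (32,40,48,56,64,72,80,88,96,104):
    th=np.radians(th)
    q=tipTCP(.071-.112*np.cos(th),.065,.067+.112*np.sin(th))
    robot.servo_line(q,vel=.1); print(round(np.degrees(th)),robot.read_wrist_force().round(2),(robot.read_tool_pos()-q).round(4))
q=tipTCP(0,.065,.175); robot.servo_line(q,vel=.15)
crop("side","i3.png",180,100,240,180,3); crop("top","i3t.png",100,150,240,150,3)
print(robot.read_time())
```

```text
32 [ 0.23  0.22 -1.9 ] [0.0004 0.0003 0.0005]
40 [ 1.   -0.4  -2.08] [0.0003 0.0003 0.0004]
48 [ 0.79  0.34 -0.6 ] [0.0003 0.0005 0.0005]
56 [ 0.14 -0.76 -1.17] [0.0002 0.0006 0.0003]
64 [-0.46 -0.41 -0.71] [0.0001 0.0005 0.0002]
72 [-0.39  0.99 -1.44] [0.0001 0.0004 0.0001]
80 [-0.29 -0.08 -0.69] [-0.      0.0003 -0.    ]
88 [-0.22 -0.65 -0.76] [-0.0001  0.0002 -0.0001]
96 [-0.32  0.17 -0.36] [-0.0001  0.0001 -0.0001]
104 [-0.33 -0.56 -0.37] [-0.0001  0.0001 -0.0001]
14.8333
```

View pics/i3.png

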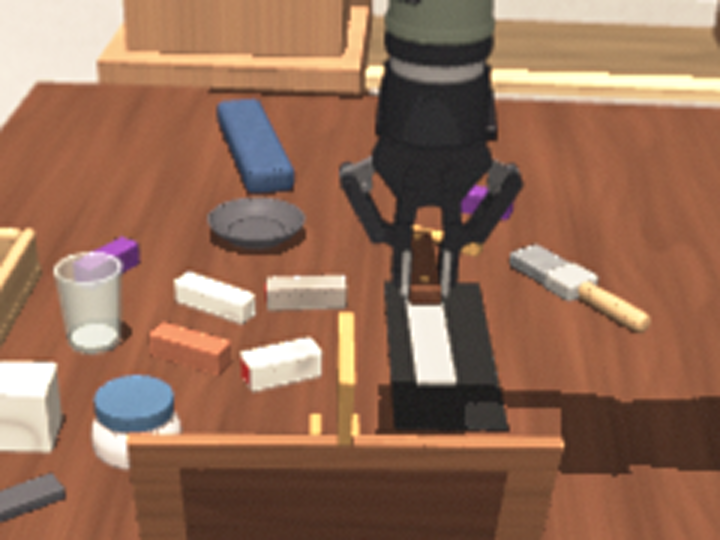

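View pics/i3t.png

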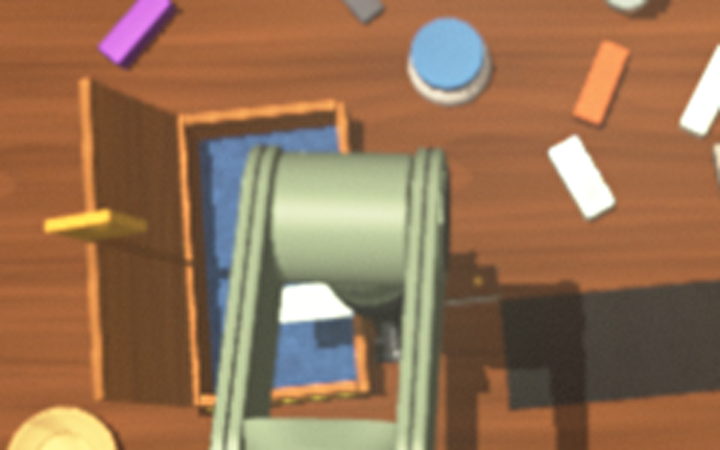

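The lid stands open at about 104° with the blue floor visible, and the blade is still level in the grip. Next I'll put the blade back on the mat.

Run:
```python
from h import *
robot.servo_line(tipTCP(-.16,.065,.175),vel=.25)
bq=np.array([.4480,-.1454,1.50]); o=down(bq[2]-np.pi/2)
g=bq[:2]+GX*np.array([np.cos(bq[2]),np.sin(bq[2])])
robot.servo_line([*g,.06],vel=.2,ori=o)
hit=robot.servo_line([*g,.0165],vel=.06,contact_N=6); print(hit,robot.read_tool_pos(),robot.read_wrist_force())
robot.let_go()
robot.servo_line([*g,.16],vel=.25)
robot.goto([.40,.0,.30],down(-.1)); print(robot.read_time())
for n in P: cv2.imwrite(f"pics/{n}1.png",robot.grab_frame(n))
D={(n,"stone1"):robot.masks_of(n,"stone1") for n in P}
D|={(n,"blade"):robot.masks_of(n,"blade") for n in P}
import pickle; pickle.dump(D,open("d1.pkl","wb")); print(robot.read_time())
```

```text
True [ 0.44595765 -0.15875296  0.01665049] [-0.54697503  0.94681564  3.8835375 ]
19.4583
19.7583
```

View pics/side1.png

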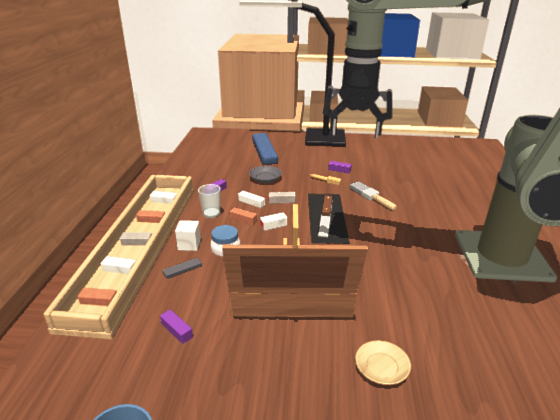

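View pics/top1.png

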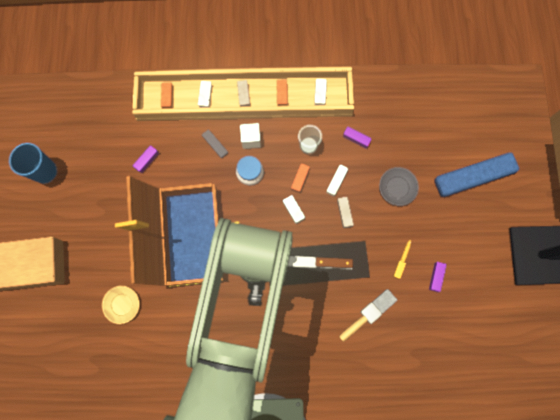

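Time is 19.8 s. The blade lies flat on the mat at (320,264), the lid is open and the stones haven't moved. Before reaching into the case I'll check the wrist's clearance to the open lid's lug and refit the stones.

Run:
```python
from h import *; import pickle
for z in (.069,.15,.2,.22,.25,.28,.3): print(z,((proj("side",[.446,-.159,z])-[220,130]+.5)*4).round(0))
D=pickle.load(open("d1.pkl","rb"))
st=[(1,(302,179),(244,215),(.6805,-.1063,-.42)),(2,(295,210),(273,221),(.591,-.085,.51)),(0,(336,180),(251,199),(.6715,-.207,-.5)),(3,(345,212),(282,197),(.581,-.2266,.17))]
for i,a,b,q0 in st:
    m={}
    for n,u in (("top",a),("side",b)):
        d=near(D[n,"stone1"],u)
        if np.hypot(d["box"][0]+d["box"][2]/2-u[0],d["box"][1]+d["box"][3]/2-u[1])<8: m[n]=d["mask"]
    q,f=fit(stone(i),m,q0,0); print(i+1,list(m),np.round(q,4),round(f,3))
for ly in (-.06,.06):
  for a in (.086,): print(robot.solve_ik(cw((-.015,ly,.026)),down(a)))
```

```text
0.069 [[429. 254.]]
0.15 [[437. 150.]]
0.2 [[441.  81.]]
0.22 [[443.  53.]]
0.25 [[446.  10.]]
0.28 [[449. -35.]]
0.3 [[451. -65.]]
2 ['top', 'side'] [ 0.6809 -0.1055 -0.4175] 0.831
3 ['top', 'side'] [ 0.5922 -0.0853  0.4973] 0.887
1 ['top', 'side'] [ 0.6718 -0.2075 -0.5099] 0.915
4 ['top', 'side'] [ 0.5808 -0.2258  0.1242] 0.912
[ 1.59886213e-01  5.26976262e-01  1.59545063e+00 -4.44089210e-16
  1.01916577e+00  7.38862133e-02]
[ 1.78056578e-01  3.31454534e-01  1.89426091e+00 -4.44089210e-16
  9.15877214e-01  9.20565777e-02]
```

```bash
cat >> h.py <<'E'
def locate(i,q0,tol=.07):
    """refit stone i near q0 from both cameras"""
    m={}
    w=STONES[i][1]
    for n in P:
        robot.grab_frame(n); u=proj(n,[q0[0],q0[1],w/2])[0]
        ds=[d for d in robot.masks_of(n,f"stone{i+1}") if d["mask"].any()]
        if not ds: continue
        d=near(ds,u); r=np.hypot(d["box"][0]+d["box"][2]/2-u[0],d["box"][1]+d["box"][3]/2-u[1])
        print("  ",n,round(d["score"],2),round(r,1))
        if r<(8 if n=="top" else 7): m[n]=d["mask"]
    q,f=fit(stone(i),m,q0,0); print("loc",i+1,list(m),q.round(4),round(f,3),robot.read_time())
    return q,f
def pick(q,a0,w,zt=.018):
    o=down(a0)
    robot.goto([q[0],q[1],.15],o)
    robot.servo_line([q[0],q[1],zt],vel=.15)
    robot.clamp(60); g=robot.read_finger_gap()*85
    robot.servo_line([q[0],q[1],.17],vel=.2)
    print("pick gap mm",round(g,1),"after",round(robot.read_finger_gap()*85,1),"want",w*1000,robot.read_time())
PA=.086
E
python3 - <<'E'
from h import *
q,f=locate(0,[.6718,-.2075,-.51])
pick(q,q[2]+np.pi/2,.024)
o=down(PA)
robot.servo_line(cw((-.02,-.06,.18)),vel=.25,ori=o)
robot.servo_line(cw((-.02,-.06,.040)),vel=.12)
print(robot.servo_line(cw((-.02,-.06,.0275)),vel=.04,contact_N=8),robot.read_tool_pos(),robot.read_wrist_force())
crop("top","p1t.png",120,140,240,160,3);crop("side","p1s.png",200,160,200,160,3)
print(robot.read_time())
E
```

```text
side 0.73 2.6
   top 0.85 1.2
loc 1 ['side', 'top'] [ 0.6734 -0.2087 -0.5184] 0.799 19.9583
pick gap mm 22.4 after 21.9 want 24.0 23.8917
False [0.58364811 0.17639697 0.02709113] [ 0.8514138   0.27600206 -1.00306686]
27.5
```

View pics/p1t.png

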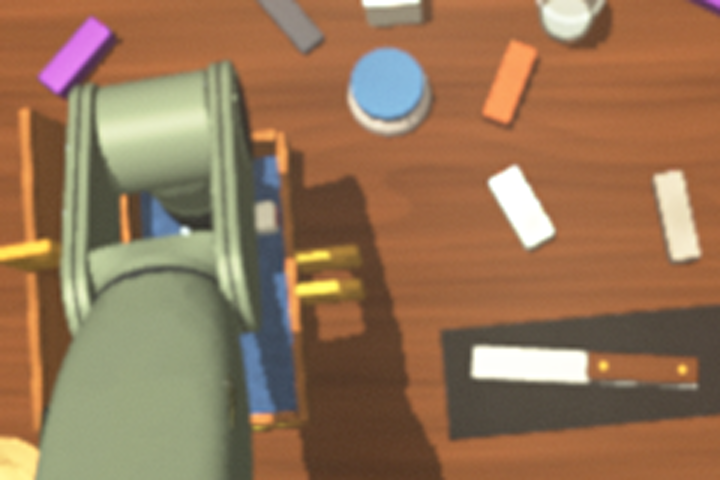

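View pics/p1s.png

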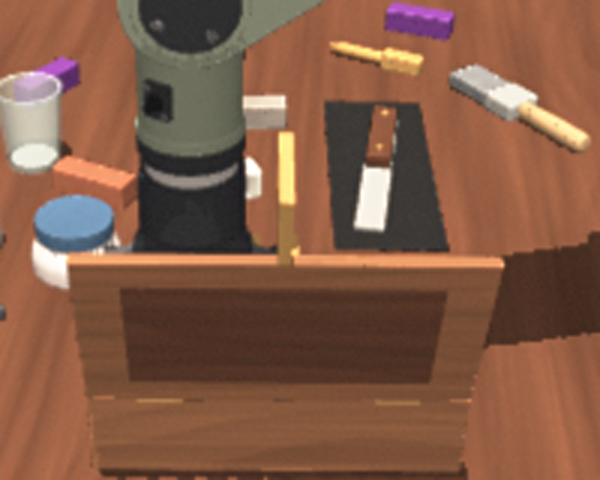

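Stone1 is at the floor (end seen at (209,212) in the top view), with the wrist fork clear of the lug. I'll release it and go on to stone3, which also pushes stone1 aside.

Run:
```python
from h import *
robot.let_go()
print(robot.read_wrist_force(),robot.read_tool_pos()-cw((-.02,-.06,.0275)))
robot.servo_line(cw((-.02,-.06,.19)),vel=.2)
q,f=locate(2,[.5922,-.0853,.4973])
pick(q,q[2]-np.pi/2,.028)
crop("top","p2t.png",120,140,240,160,3)
o=down(PA)
robot.servo_line(cw((-.024,-.012,.18)),vel=.25,ori=o)
crop("side","p2s.png",200,100,200,200,3)
print(robot.read_time())
```

```text
[ 0.37602453 -0.18332802  0.34802328] [ 4.31362210e-05 -1.18673436e-05  4.52149821e-05]
   side 0.81 0.8
   top 0.57 1.7
loc 3 ['side', 'top'] [ 0.5918 -0.0857  0.4861] 0.902 29.3
pick gap mm 26.3 after 26.1 want 28.0 32.8417
34.2583
```

View pics/p2t.png

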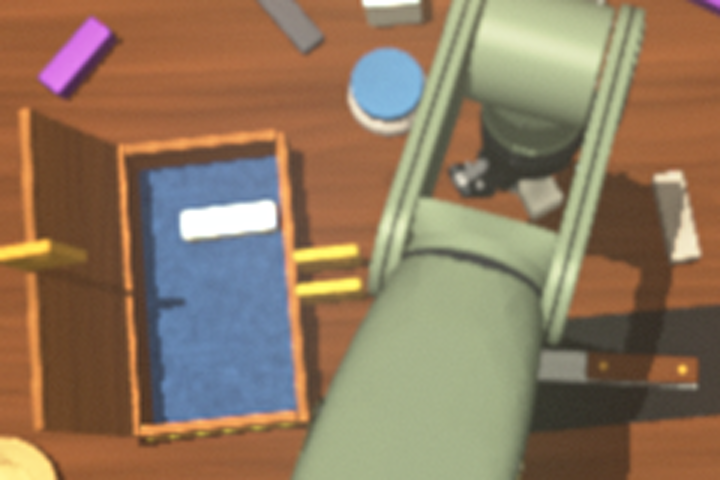

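View pics/p2s.png

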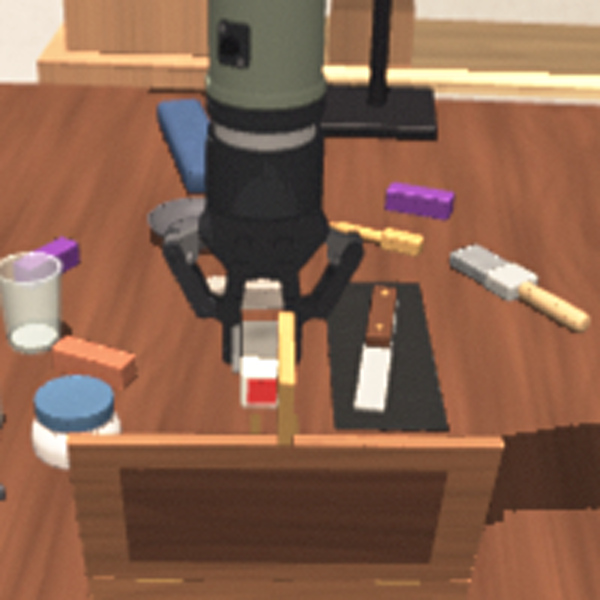

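Stone1 lies flat in the case at (196,213). Now lowering stone3 beside it, pushing stone1 outward, backing off and releasing.

Run:
```python
from h import *
Z=.0268
robot.servo_line(cw((-.024,-.012,.045)),vel=.12)
print(robot.servo_line(cw((-.024,-.012,Z)),vel=.05,contact_N=8),robot.read_tool_pos()-cw((-.024,-.012,Z)))
print(robot.servo_line(cw((-.024,-.060,Z)),vel=.05,contact_N=12),robot.read_tool_pos()-cw((-.024,-.060,Z)),robot.read_wrist_force())
robot.servo_line(cw((-.024,-.030,Z)),vel=.08)
robot.let_go(); print(robot.read_wrist_force())
robot.servo_line(cw((-.024,-.030,.19)),vel=.2)
q,f=locate(3,[.5808,-.2258,.124])
pick(q,q[2]-np.pi/2,.026)
crop("top","p3t.png",120,140,240,160,3)
robot.servo_line(cw((-.02,.06,.18)),vel=.25,ori=down(PA))
print(robot.read_time())
```

```text
True [ 5.96615286e-05 -7.08702441e-07 -1.07429650e-04]
True [-4.76540341e-02 -4.12355784e-03 -6.35266802e-05] [-2.05671543 -0.04606714  4.14783911]
[-0.19798565 -0.38526321  0.52221013]
   side 0.51 1.1
   top 0.52 1.1
loc 4 ['side', 'top'] [ 0.5805 -0.2262  0.1382] 0.898 38.3833
pick gap mm 24.3 after 24.3 want 26.0 42.3917
44.225
```

View pics/p3t.png

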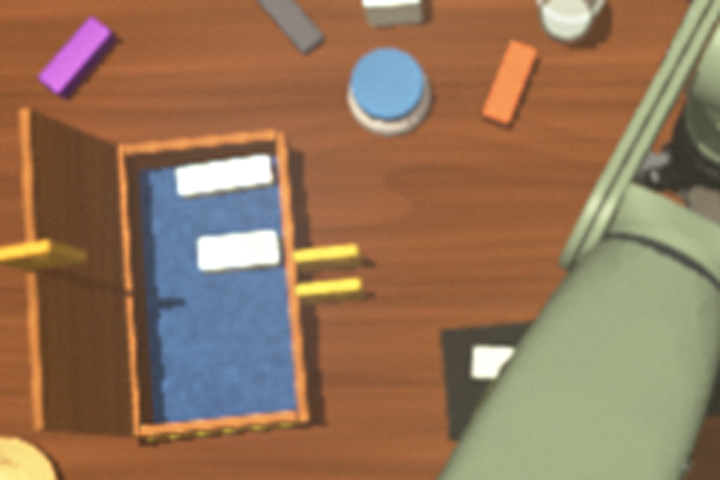

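Stone1 and stone3 lie flat in the case at (195,198) and (199,223). The contact guard stopped the push on floor friction, but the opening fingers moved stone1 out anyway. Now I'll place stone4.

Run:
```python
from h import *
robot.servo_line(cw((-.02,.06,.045)),vel=.12)
print(robot.servo_line(cw((-.02,.06,.0272)),vel=.05,contact_N=8),robot.read_tool_pos())
robot.let_go(); print(robot.read_wrist_force())
robot.servo_line(cw((-.02,.06,.19)),vel=.2)
q,f=locate(1,[.6809,-.1055,-.4175])
pick(q,q[2]+np.pi/2,.026)
crop("top","p4t.png",120,140,240,160,3)
robot.servo_line(cw((-.024,.015,.18)),vel=.25,ori=down(PA))
print(robot.read_time())
```

```text
True [0.46428177 0.16606997 0.02667356]
[ 0.65471636 -0.03927768  0.48963161]
   side 0.84 10.4
   top 0.77 12.4Traceback (most recent call last):
  File "<stdin>", line 6, in <module>
  File "h.py", line 88, in locate
    q,f=fit(stone(i),m,q0,0); print("loc",i+1,list(m),q.round(4),round(f,3),robot.read_time())
        ~~~^^^^^^^^^^^^^^^^^
  File "h.py", line 56, in fit
    o=minimize(cost,q,method="Nelder-Mead",options=dict(initial_simplex=sx,xatol=1e-4,fatol=1e-4,maxiter=150))
    res = _minimize_neldermead(fun, x0, args, callback, bounds=bounds,
                               **options)
    fsim[k] = func(sim[k])
              ~~~~^^^^^^^^
    fx = function(np.copy(x), *(wrapper_args + args))
  File "h.py", line 51, in cost
    return t/len(big)
           ~^~~~~~~~~
ZeroDivisionError: division by zero
```

Stone2 seems to have been knocked aside, so I'll look again.

Run:
```python
from h import *
im=robot.grab_frame("top"); crop("top","p4t.png",120,130,240,170,3,im)
for d in robot.masks_of("top","stone2"): print(round(d["score"],2),d["box"],rect_of("top",d["mask"],.026)[0].round(3) if d["mask"].any() else "")
print(robot.read_time())
```

```text
0.86 [430.7, 259.2, 19.0, 32.4] [ 0.399 -0.465]
0.85 [282.3, 155.8, 16.1, 28.1] [ 0.706 -0.077]
0.83 [136.0, 148.2, 23.0, 26.3] [0.741 0.321]
0.58 [344.0, 124.9, 27.6, 26.2] [ 0.79  -0.269]
0.56 [195.8, 216.2, 17.3, 15.9] [0.556 0.153]
0.51 [100.4, 289.3, 29.5, 36.4] [0.34  0.391]
0.48 [199.4, 249.2, 17.8, 13.8] [0.465 0.145]
0.46 [185.5, 192.5, 23.7, 12.6] [0.626 0.169]
0.43 [296.2, 124.8, 24.5, 28.2] [ 0.789 -0.137]
47.7917
```

View pics/p4t.png

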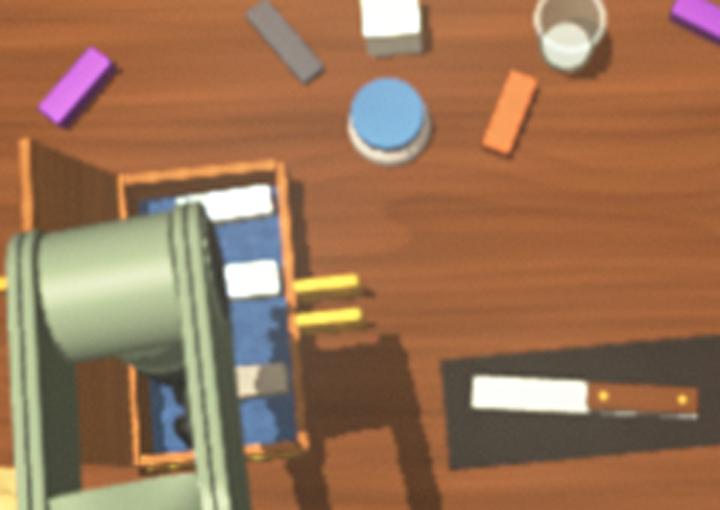

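Stone2 (orange) was knocked to (290,167) in the top view. It's near the paste pot at (250,170) and the jar at (309,140), so I'll measure those to plan finger clearance.

Run:
```python
from h import *
q,f=locate(1,[.705,-.076,-.42])
def cyl(r,h): a=np.linspace(0,2*np.pi,32); return [np.array([[r*np.cos(t),r*np.sin(t),z] for t in a for z in (0,h)])]
for t,r,h,q0 in (("paste_pot",.038,.05,(.69,.01,0)),("water_jar",.032,.08,(.77,-.12,0))):
    m={}
    for n in P:
        u=proj(n,[q0[0],q0[1],h/2])[0]; m[n]=near(robot.masks_of(n,t),u)["mask"]
    c,ff=fit(cyl(r,h),m,q0); print(t,c[:2].round(4),round(ff,3))
    for off in (0,.008,.016):
      for sg in (1,-1):
        d=np.array([np.cos(q[2]),np.sin(q[2])]);p=np.array([-d[1],d[0]])
        cen=q[:2]+off*d; cs=[cen+p*sg*k+d*e for k in (.0425,.057,.05) for e in (-.011,0,.011)]
        print(off,sg,round(min(np.linalg.norm(x-c[:2]) for x in cs)-r,4))
```

```text
side 0.59 1.2
   top 0.56 1.6
loc 2 ['side', 'top'] [ 0.7097 -0.0781 -0.4084] 0.911 47.9917
paste_pot [0.7025 0.0321] 0.761
0 1 0.0191
0 -1 0.1082
0.008 1 0.0249
0.008 -1 0.1106
0.016 1 0.0311
0.016 -1 0.1133
water_jar [ 0.7783 -0.1346] 0.878
0 1 0.0682
0 -1 0.0445
0.008 1 0.0624
0.008 -1 0.0367
0.016 1 0.0569
0.016 -1 0.029
```

Clearance is at least 19 mm on every side. Picking stone2.

Run:
```python
from h import *
q=np.array([.7097,-.0781,-.4084])
pick(q,q[2]+np.pi/2,.026)
crop("top","p5t.png",120,130,240,170,3)
robot.servo_line(cw((-.024,.015,.18)),vel=.25,ori=down(PA))
crop("side","p5s.png",200,100,200,200,3)
print(robot.read_time())
```

```text
pick gap mm 24.2 after 24.6 want 26.0 52.0417
53.5583
```

View pics/p5t.png

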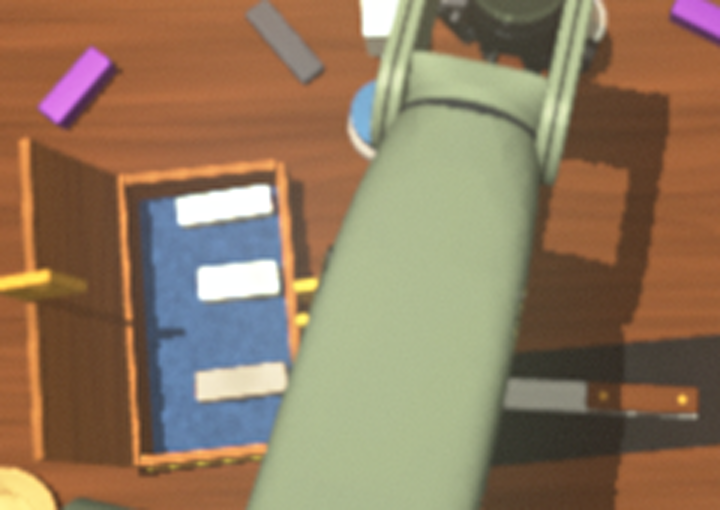

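View pics/p5s.png

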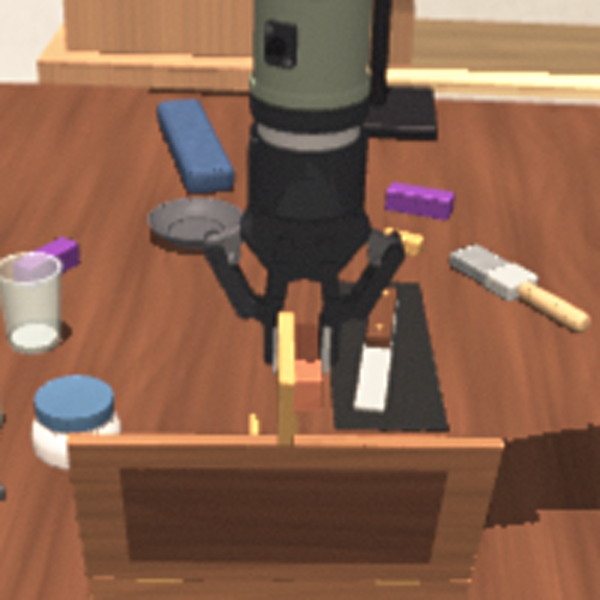

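Three stones lie flat with a free gap between stone3 and stone4. I'll lower stone2 into the gap and release it.

Run:
```python
from h import *
y=.0155
robot.servo_line(cw((-.024,y,.05)),vel=.12)
print(robot.servo_line(cw((-.024,y,.0272)),vel=.05,contact_N=8),robot.read_tool_pos()[2])
robot.let_go(); print(robot.read_wrist_force())
robot.servo_line(cw((-.024,y,.19)),vel=.2)
robot.servo_line(cw((-.15,y,.26)),vel=.25)
crop("top","p6t.png",120,150,180,140,4)
D=robot.masks_of("top","stone1")
for d in D: print(round(d["score"],2),d["box"])
print(robot.read_time())
```

```text
True 0.0266855640150555
[-0.10829049  0.10600229  0.54424875]
0.8 [428.7, 260.5, 21.4, 32.1]
0.64 [342.7, 126.4, 26.2, 23.0]
0.64 [135.8, 148.7, 21.4, 29.2]
0.49 [201.4, 213.0, 12.9, 17.0]
0.44 [279.4, 257.8, 74.5, 10.9]
0.39 [197.4, 253.5, 20.7, 1.8]
57.6833
```

View pics/p6t.png

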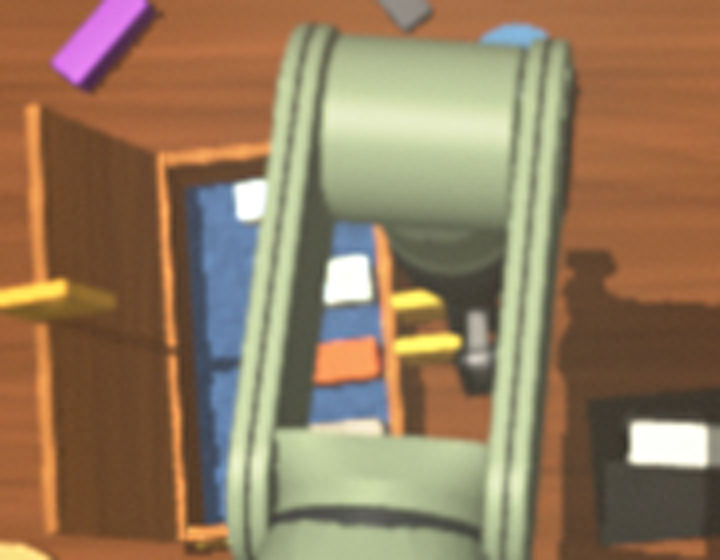

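All four stones are in the case. Next I'll shut the fingers, go behind the lid and swing it closed.

Run:
```python
from h import *
o=down(PA)
robot.clamp(30)
robot.servo_line(cw((-.05,.065,.33)),vel=.25,ori=o)
robot.servo_line(cw((.165,.065,.33)),vel=.25)
robot.servo_line(cw((.165,.065,.193)),vel=.2)
print(robot.read_time(),robot.read_wrist_force())
robot.servo_line(cw((.080,.065,.193)),vel=.1); print(robot.read_wrist_force())
for th in (75,65,55,45):
    t=np.radians(th); r=.115
    lx=.071-r*np.cos(t)+.008*np.sin(t)+.011; z=.070+r*np.sin(t)+.008*np.cos(t)
    robot.servo_line(cw((lx,.065,z+.008)),vel=.1); print(th,robot.read_wrist_force().round(2))
crop("top","l1t.png",100,150,180,140,4);crop("side","l1s.png",180,120,220,200,3)
print(robot.read_time())
```

```text
60.9667 [ 0.53030868 -0.20772401  0.71400425]
[ 0.64490324 -0.38771761 -0.15553143]
75 [0.32 0.29 0.05]
65 [-0.56  1.4  -0.41]
55 [-0.23  0.25 -0.03]
45 [0.25 0.51 0.08]
63.4667
```

View pics/l1t.png

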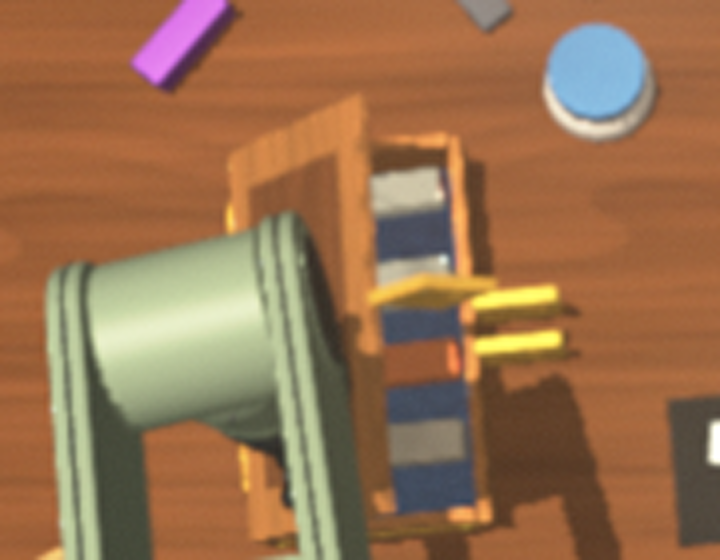

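View pics/l1s.png

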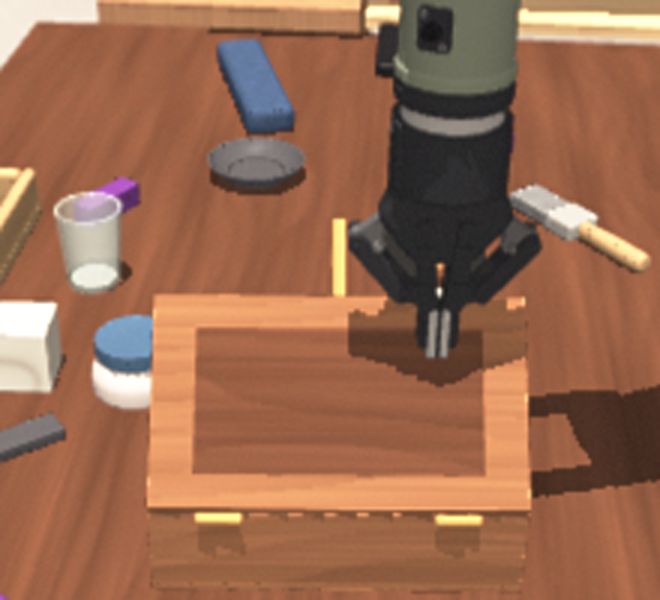

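The lid follows at about 45°, and all four stones lie flat inside. I'll continue down.

Run:
```python
from h import *
for th in (35,25,15,7):
    t=np.radians(th); r=.115
    lx=.071-r*np.cos(t)+.008*np.sin(t)+.011; z=.070+r*np.sin(t)+.008*np.cos(t)
    robot.servo_line(cw((lx,.065,z+.008)),vel=.1); print(th,robot.read_wrist_force().round(2))
print(robot.servo_line(cw((-.04,.065,.078)),vel=.04,contact_N=25),robot.read_tool_pos(),robot.read_wrist_force())
robot.servo_line(cw((-.04,.065,.12)),vel=.15)
# press centre front too
robot.servo_line(cw((-.055,.0,.10)),vel=.15)
print(robot.servo_line(cw((-.055,.0,.078)),vel=.04,contact_N=25),robot.read_tool_pos(),robot.read_wrist_force())
robot.servo_line(cw((-.055,.0,.2)),vel=.2)
robot.goto([.40,-.30,.25],down(0)); robot.let_go()
ims={n:robot.grab_frame(n) for n in P}
D={(n,t):robot.masks_of(n,t) for n in P for t in ("case","pin")}
import pickle; pickle.dump((ims,D),open("d2.pkl","wb")); print(robot.read_time())
m={n:near(D[n,"case"],(200,234) if n=="top" else (293,276))["mask"] for n in P}
print(fit(CASE,m,CQ)); print(fit(CASE,{"top":m["top"]},CQ)); print(fit(CASE,{"side":m["side"]},CQ))
for n,(x0,y0,w,h,s) in dict(top=(140,160,130,140,4),side=(210,200,170,140,4)).items():
    c=cv2.resize(ims[n][y0:y0+h,x0:x0+w],None,fx=s,fy=s,interpolation=cv2.INTER_CUBIC)
    draw(c,n,CASE,CQ,0,s,(x0,y0)); cv2.imwrite(f"pics/cl_{n}.png",c); cv2.imwrite(f"pics/{n}2.png",ims[n])
```

```text
35 [-0.02 -0.41  0.2 ]
25 [ 0.54 -0.91 -0.61]
15 [ 0.34 -0.26 -1.19]
7 [-0.42 -0.11 -1.09]
True [0.46182931 0.14897045 0.08595696] [-1.73196729 -0.43003223  9.12242954]
True [0.52756375 0.13669294 0.08598499] [-2.11894158 -0.07410026  8.80012257]
70.2167
(array([0.52213742, 0.19079832, 1.66674732]), np.float64(0.9582813247994126))
(array([0.52238626, 0.18960229, 1.66210258]), np.float64(0.9644507400407033))
(array([0.52168155, 0.19475478, 1.6607853 ]), np.float64(0.9699262794079688))
```

View pics/cl_top.png

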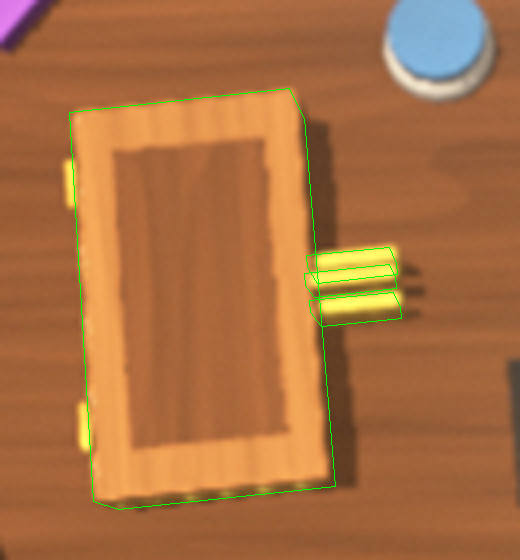

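View pics/cl_side.png

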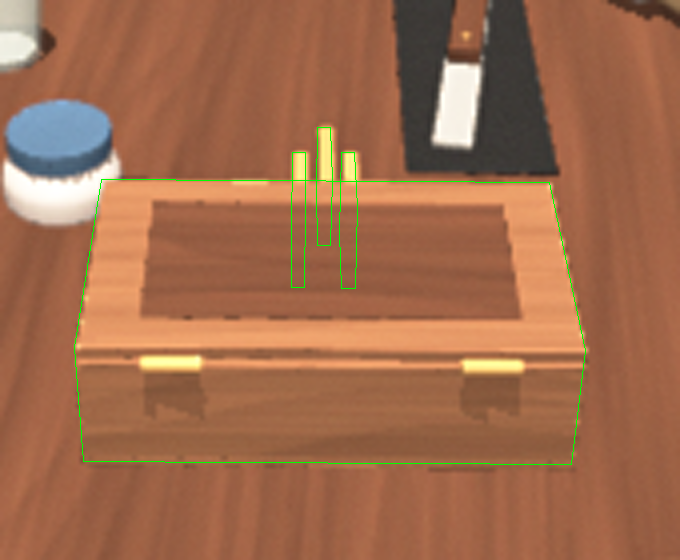

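View pics/top2.png

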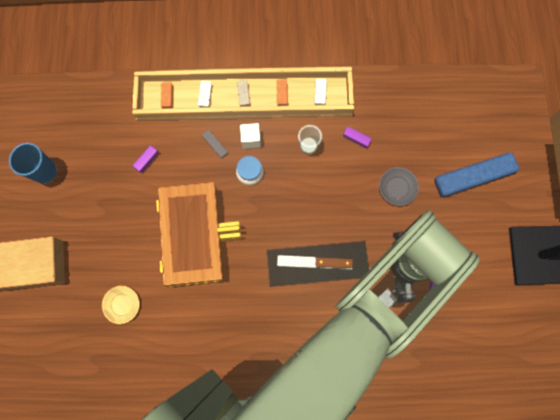

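The lid is shut: both presses stopped at tip height 0.078, and the overlay fits in both views. The pin needs about 1.5 mm accuracy, so I'll touch the front wall with shut fingers at two places to calibrate it in the robot frame.

Run:
```python
from h import *
o=down(PA)
robot.clamp(30)
W=[]
for i,ly in enumerate((.07,-.07)):
    if i==0: robot.goto(cw((-.13,ly,.15)),o)
    else: robot.servo_line(cw((-.13,ly,.12)),vel=.25)
    robot.servo_line(cw((-.105,ly,.040)),vel=.15)
    hit=robot.servo_line(cw((-.07,ly,.040)),vel=.02,contact_N=4)
    p=robot.read_tool_pos(); W.append(p)
    d=p-[CQ[0],CQ[1],0]; ux=np.array([np.cos(CQ[2]),np.sin(CQ[2])]); uy=np.array([-ux[1],ux[0]])
    print(hit,p,"local",(d[:2]@ux).round(4),(d[:2]@uy).round(4),robot.read_wrist_force().round(1),robot.read_time())
    robot.servo_line(cw((-.11,ly,.040)),vel=.15)
    robot.servo_line(cw((-.13,ly,.12)),vel=.25)
W=np.array(W); v=W[0]-W[1]; print("yaw from touch",np.arctan2(-v[0],v[1])%(np.pi), np.arctan2(v[1],v[0]))
```

```text
True [0.46022723 0.09560808 0.03971414] local -0.0899 0.0703 [ 0.5 -2.4  1.4] 74.2
True [0.59964992 0.1071262  0.03950045] local -0.0904 -0.0696 [ 0.9 -1.5  0.7] 77.2917
yaw from touch 1.6532220703922567 -3.0591669099924332
```

Run:
```python
from h import *
o=down(PA)
robot.servo_line(cw((-.13,-.02,.20)),vel=.25)
robot.servo_line(cw((.125,0,.20)),vel=.3)
robot.servo_line(cw((.125,0,.045)),vel=.2)
hit=robot.servo_line(cw((.07,0,.045)),vel=.025,contact_N=4)
p=robot.read_tool_pos(); d=p-[CQ[0],CQ[1],0]; ux=np.array([np.cos(1.6532),np.sin(1.6532)]); print(hit,p,(d[:2]@ux).round(4))
W=np.array([[0.46022723,0.09560808],[0.59964992,0.1071262]])
f=((W-CQ[:2])@ux); print(f)
robot.servo_line(cw((.125,0,.045)),vel=.2)
robot.servo_line(cw((.125,0,.2)),vel=.3)
print(robot.read_time())
```

```text
True [0.51503132 0.27531703 0.04469643] 0.0844
[-0.09014185 -0.09013876]
83.025
```

Front and back touches give a finger half depth of 12.2 mm and put the case centre 2.9 mm further toward -y than the mask fit, which agrees with the small lug offset seen in the overlay. The touch yaw is 1.653. Next I'll refit the pin and check reach.

```bash
sed -i 's/^CQ=.*/CQ=np.array([.5227,.1884,1.6532])/' h.py
cat >> h.py <<'E'
UX=np.array([np.cos(CQ[2]),np.sin(CQ[2]),0]); UY=np.array([-UX[1],UX[0],0]); UZ=np.array([0,0,1.])
PXG=-.024; PAX=.003  # grip at pin x, pin axis ahead of TCP
def pinori(t,s=-1):
    x=np.sin(t)*UX-np.cos(t)*UZ; y=s*(np.cos(t)*UX+np.sin(t)*UZ)
    return R.from_matrix(np.c_[x,y,np.cross(x,y)]).as_rotvec()
def pinTCP(oy,t,lx=-.113,z=.042):
    """TCP so that pin origin is at local (lx,oy,z), nose toward -ly"""
    return cw((lx,oy-PXG,z))-PAX*(np.sin(t)*UX-np.cos(t)*UZ)
E
python3 - <<'E'
from h import *; import pickle
ims,D=pickle.load(open("d0.pkl","rb"))
m={}
for n in P:
    hsv=cv2.cvtColor(ims[n],cv2.COLOR_BGR2HSV); u=proj(n,[.44,-.376,.009])[0].round().astype(int)
    k=((hsv[...,0]>17)&(hsv[...,0]<35)&(hsv[...,1]>110)&(hsv[...,2]>110)); w=np.zeros_like(k); w[u[1]-28:u[1]+28,u[0]-28:u[0]+28]=True
    m[n]=k&w; print(n,m[n].sum())
print(fit(PIN,m,[.441,-.3755,-.43],.009)); 
for n in P: print(n,fit(PIN,{n:m[n]},[.441,-.3755,-.43],.009))
t=np.radians(42)
for oy in (.103,.026): print(robot.solve_ik(pinTCP(oy,t),pinori(t)))
print(robot.solve_ik([.42,-.366,.012],down(-2.02)),cw((-.113,0,.042)))
E
```

```text
side 66
top 212
(array([ 0.44211196, -0.3759954 , -0.40245838]), np.float64(0.5974265344314702))
side (array([ 0.44248268, -0.37889777, -0.47132252]), np.float64(0.3629069588026539))
top (array([ 0.44259093, -0.37647237, -0.41051858]), np.float64(0.8379937860630271))
[-0.51891009  0.38116248  2.01870663  0.61497586  1.2742751   0.62177897]
[-0.43279538  0.48553072  1.84393553  0.64987139  1.29534499  0.71588517]
[-8.72158778e-01  4.60276476e-01  1.74045069e+00 -4.44089210e-16
  9.40865487e-01  1.14784122e+00] [0.53200108 0.07578344 0.042     ]
```

Run:
```python
from h import *
im=robot.grab_frame("top"); 
x0,y0,s=340,210,5; c=cv2.resize(im[y0:y0+110,x0:x0+130],None,fx=s,fy=s,interpolation=cv2.INTER_CUBIC)
draw(c,"top",PIN,(.4422,-.3762,-.415),.009,s,(x0,y0)); cv2.imwrite("pics/pin0.png",c)
q=np.array([.4422,-.3762,-.415]); 
g=q[:2]+PXG*np.array([np.cos(q[2]),np.sin(q[2])]); o=down(q[2]-np.pi/2)
robot.servo_line(cw((-.15,.0,.22)),vel=.3)
robot.goto([*g,.12],o); print(robot.read_time())
```

```text
85.7417
```

View pics/pin0.png

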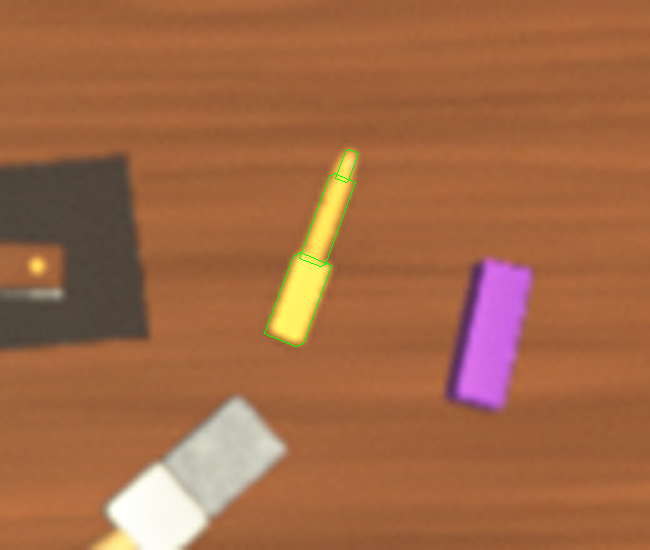

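The overlay fits the pin, with handle (400,268) and nose (410,242). It's the only brass pin; the other thing nearby is a brush. Grasping it.

Run:
```python
from h import *
q=np.array([.4422,-.3762,-.415]); g=q[:2]+PXG*np.array([np.cos(q[2]),np.sin(q[2])])
robot.let_go()
robot.servo_line([*g,.03],vel=.15)
robot.servo_line([*g,.012],vel=.04); print(robot.read_tool_pos())
robot.clamp(100); print(robot.read_finger_gap()*85,robot.read_tool_pos())
robot.servo_line([*g,.14],vel=.15)
t=np.radians(42)
pre=pinTCP(.115,t)
robot.goto(pre+[0,0,.12]-.08*UX,pinori(t))
robot.servo_line(pre,vel=.15)
a=robot.read_tool_pos(); print((a-pre).round(4),robot.read_orientation()-pinori(t))
crop("side","q1s.png",250,180,110,90,7);crop("top","q1t.png",190,190,130,100,6)
print(robot.read_time())
```

```text
[ 0.42011727 -0.36635823  0.01172808]
15.225698087989377 [ 0.42046229 -0.36677473  0.01252748]
[ 0.0009 -0.0007  0.0004] [-0.00215223  0.00059334 -0.00080266]
92.0167
```

View pics/q1s.png

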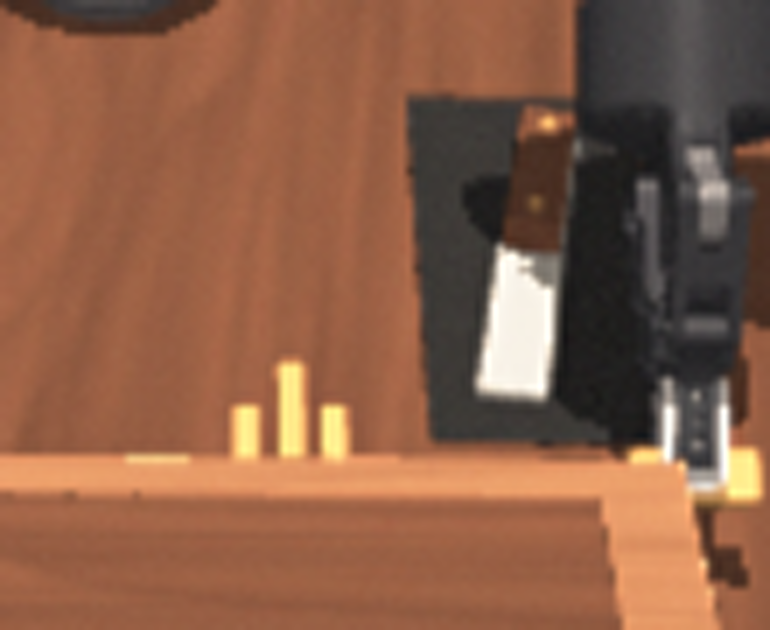

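View pics/q1t.png

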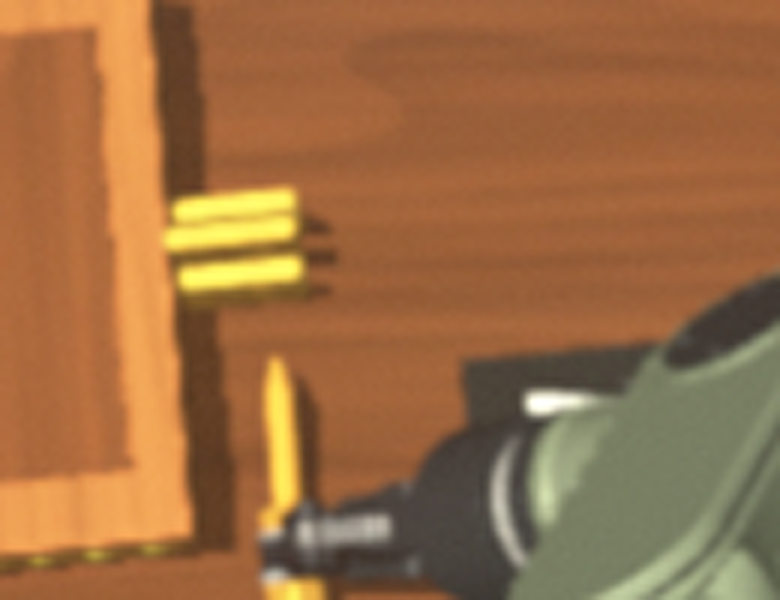

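Run:
```python
from h import *
CQo=CQ
def axis(n,off,s,oy=.115):
    pts=np.array([cw((-.113,oy-x,.042)) for x in (.064,.048,.0,-.045)]+[cw((-.130,l,.06)) for l in (.019,.011,-.011,-.019)]+[cw((-.130,.004,.078)),cw((-.130,-.004,.078))])
    return ((proj(n,pts)-off+.5)*s).round(0)
print("top",axis("top",(190,190),6).tolist()); print("side",axis("side",(250,180),7).tolist())
```

```text
top [[270.0, 359.0], [273.0, 395.0], [282.0, 504.0], [291.0, 608.0], [299.0, 277.0], [297.0, 259.0], [293.0, 209.0], [291.0, 191.0], [292.0, 236.0], [291.0, 218.0]]
side [[435.0, 475.0], [482.0, 475.0], [621.0, 477.0], [751.0, 478.0], [342.0, 403.0], [319.0, 403.0], [256.0, 402.0], [233.0, 402.0], [300.0, 359.0], [277.0, 359.0]]
```

The nose is at (276,357) in the crop against a predicted (270,359), and the lug ends show the same small shift, so pin and holes agree to under 1 mm. Inserting with a force guard.

Run:
```python
from h import *
t=np.radians(42); c=np.array([-.0006,.0004,0])
for oy in (.080,.068,.056,.044,.036,.029):
    p=pinTCP(oy,t)+c
    hit=robot.servo_line(p,vel=.04,contact_N=15); e=robot.read_tool_pos()-pinTCP(oy,t)
    print(oy,hit,"err lx,ly,z",(e@UX).round(4),(e@UY).round(4),e[2].round(4),robot.read_wrist_force().round(2),round(robot.read_finger_gap(),3))
    if hit: break
crop("top","q2t.png",190,190,130,100,6); crop("side","q2s.png",250,180,110,90,7)
print(robot.read_time())
```

```text
0.08 False err lx,ly,z 0.0006 0.0009 -0.0001 [-0.54  0.59 -1.32] 0.182
0.068 False err lx,ly,z 0.0004 0.0003 0.0 [-0.17  0.03 -0.31] 0.179
0.056 False err lx,ly,z 0.0004 0.0004 -0.0 [ 1.67  0.57 -0.81] 0.177
0.044 False err lx,ly,z 0.0004 0.0004 -0.0 [-0.38  0.74 -1.58] 0.176
0.036 False err lx,ly,z 0.0004 0.0003 0.0 [-0.51 -0.53 -1.72] 0.18
0.029 False err lx,ly,z 0.0004 0.0003 0.0 [ 0.34 -0.01 -0.94] 0.18
95.15
```

View pics/q2t.png

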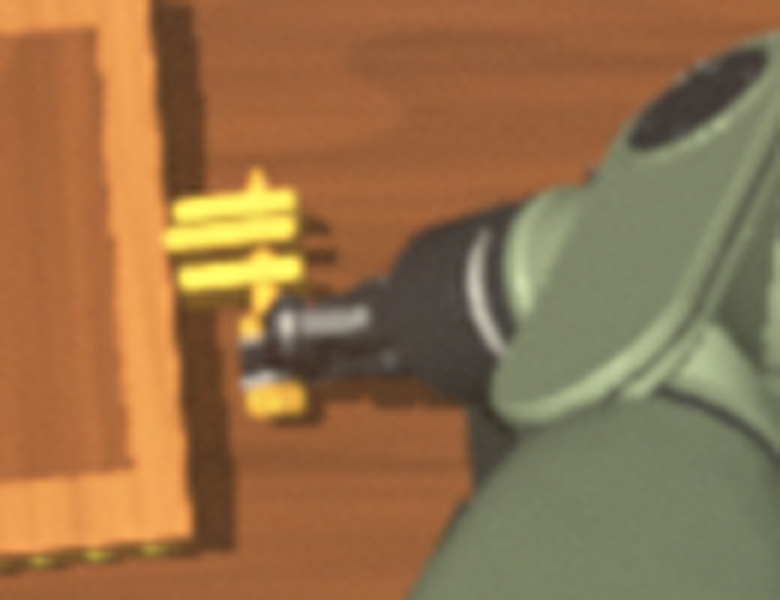

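View pics/q2s.png

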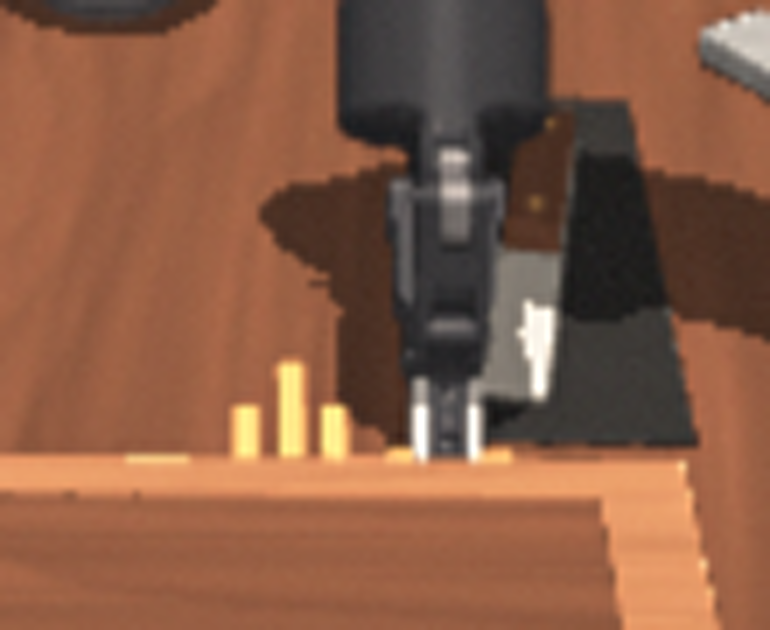

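The nose has come out beyond the third lug at (257,172) in the crop. I'll push 5 mm further and release.

Run:
```python
from h import *
t=np.radians(42); c=np.array([-.0006,.0004,0])
p=pinTCP(.024,t)+c
print(robot.servo_line(p,vel=.03,contact_N=15),robot.read_wrist_force().round(2))
robot.let_go(); print(robot.read_wrist_force().round(2),robot.read_finger_gap())
d=-(np.sin(t)*UX-np.cos(t)*UZ)
print(robot.servo_line(p+.05*d,vel=.05,contact_N=15),robot.read_wrist_force().round(2))
robot.servo_line(p+.14*d,vel=.2)
robot.goto([.40,-.25,.30],down(-.6))
ims={n:robot.grab_frame(n) for n in P}
for n in P: cv2.imwrite(f"pics/{n}3.png",ims[n])
crop("top","q3t.png",190,190,130,100,6,ims["top"]); crop("side","q3s.png",250,180,110,90,7,ims["side"])
print(((proj("top",[cw((-.113,.024-x,.042)) for x in (.064,0,-.045)])-[190,190]+.5)*6).round())
print(robot.read_time())
```

```text
False [ 0.05 -0.76 -1.63]
[-0.25  0.03  0.4 ] 0.9979192253564516
False [-1.33  0.   -0.83]
[[252. 156.]
 [264. 298.]
 [273. 399.]]
99.1
```

View pics/q3t.png

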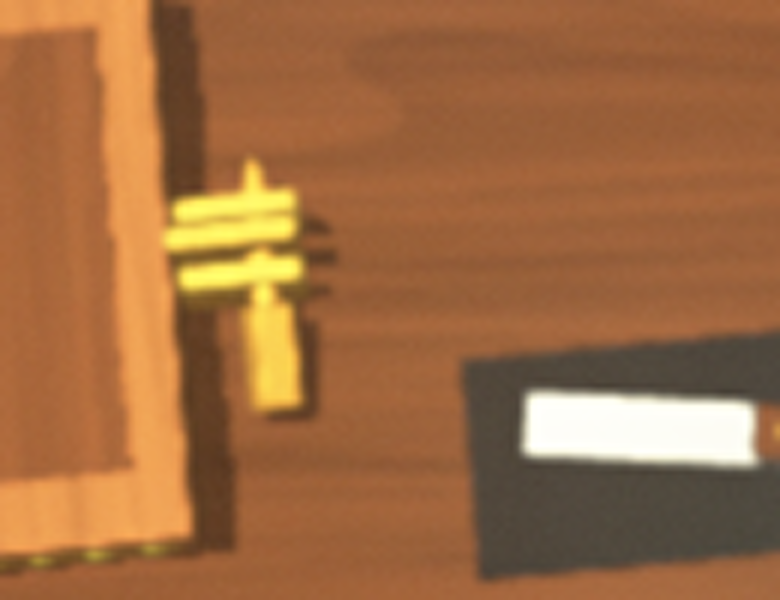

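View pics/side3.png

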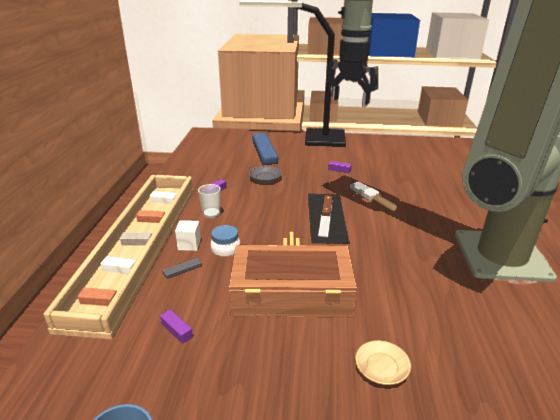

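View pics/top3.png

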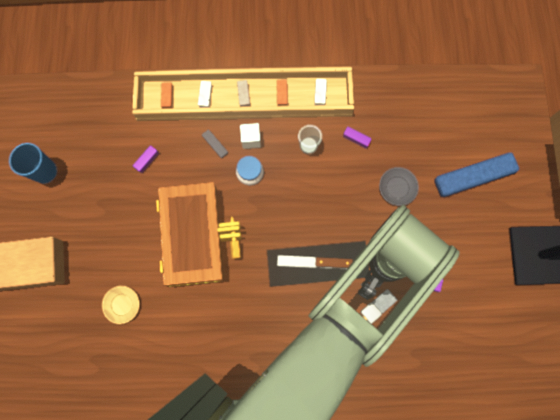

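The pin is through all three lugs: nose at (253,160) in the crop, about 4 px from the prediction, and handle a few mm short of the near lug. As a last check I'll compare the closed lid with the earlier pictures and see whether anything else changed.

Run:
```python
from h import *
for n in P:
    a=cv2.imread(f"pics/{n}0.png").astype(int); ims=robot.grab_frame(n); b=ims.astype(int)
    d=(np.abs(a-b).max(2)>60).astype(np.uint8)
    k,l,s,c=cv2.connectedComponentsWithStats(d)
    print(n,[list(map(int,x)) for x in s[1:] if x[4]>12])
    for ref in (0,2):
        r=cv2.imread(f"pics/{n}{ref}.png").astype(int); sl=(slice(180,288),slice(155,222)) if n=="top" else (slice(244,315),slice(228,356))
        print(ref,"case region changed px",(np.abs(r-b).max(2)[sl]>40).sum())
print(robot.read_joint_vel().round(3),robot.read_time())
```

```text
side [[331, 0, 48, 107, 2915], [484, 0, 76, 151, 4400], [530, 26, 30, 61, 496], [544, 45, 16, 48, 359], [474, 114, 9, 25, 56], [547, 147, 13, 18, 92], [466, 158, 34, 49, 1023], [310, 174, 176, 114, 3752], [534, 189, 23, 7, 64], [238, 190, 27, 18, 287], [269, 192, 26, 11, 195], [510, 200, 6, 9, 32], [522, 200, 38, 18, 130], [230, 208, 26, 10, 123], [260, 212, 27, 18, 335], [316, 217, 5, 19, 35], [529, 217, 10, 5, 26], [326, 218, 4, 19, 36], [539, 220, 21, 18, 269], [525, 223, 11, 8, 35], [470, 226, 9, 3, 14], [543, 238, 15, 6, 46], [409, 240, 151, 180, 10047]]
0 case region changed px 1
2 case region changed px 0
top [[292, 164, 17, 27, 240], [326, 164, 22, 32, 329], [282, 195, 23, 28, 336], [338, 197, 16, 30, 305], [233, 207, 225, 213, 14275], [231, 217, 3, 5, 13], [231, 237, 9, 21, 129], [240, 244, 2, 12, 14], [278, 253, 35, 4, 76], [277, 263, 29, 4, 54], [63, 321, 130, 86, 3440], [283, 330, 22, 23, 43], [0, 333, 58, 87, 2523], [196, 364, 64, 46, 1261], [248, 394, 33, 5, 100], [148, 409, 28, 11, 172]]
0 case region changed px 0
2 case region changed px 0
[-0.004 -0.006 -0.009 -0.001  0.001 -0.001] 99.2
```

The lid region is identical to the original closed state. Only the stones, pin, blade, arm and shadows differ from the first picture. Handing in.

```bash
python3 -c "
from station import robot
print(robot.sign_off())"
```

```text
the job is handed in; nothing more can be done
None
```

The job is done and handed in at about 99 s of the 208 s allowed; no verdict came back.

**What I did**
- I pried the lid up about 6 cm with the blade and swung it open with the blade, so no finger touched it before then. The blade went back flat on its mat.
- All four stones were on the bench and are now flat on the case floor. The orange one (stone2) had been knocked aside, so I found it again before picking it up.
- I pushed the lid shut, calibrated the case by touching its front and back, and slid the pin through all three lugs.

**Last checks**
- **Lid:** the presses ended at the closed height (fingertips at 78 mm), and the case looks the same as at the start in both pictures (at most 1 pixel differs).
- **Pin:** the nose sticks out well past the third lug, and the handle is a few mm short of the first. It tilts slightly within the hole clearance.
- **Stones:** all four were last seen lying flat, with the lid half closed. They can't be checked with the lid shut.
- **Other things:** they look unmoved in the pictures. In the last top view the gripper hid the right-hand purple look-alike, but the last side picture shows it where it was.

**What disagreed**
- The camera fit put the case about 3 mm off from where I touched it. I used the touched position, and the pin met almost no force.
- One guarded push of stone1 stopped early on floor contact. The opening fingers moved it into place instead.

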